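# Load the punch unit into the bench press

## Task

Set up the bench press for punching: lift the round-headed punch unit straight up out of its pocket in the wooden tool tray by its head, and stand it gently on the bench. Then let go, take it again by its back block so that the hand stays clear of the ram, and stand it on the press bed, pointing straight into the press, with its round head centred under the ram and its back block out at the open front; let go of it there. Never drop it or tip it over, leave the square-headed unit in its pocket, and do not disturb the brass strips, hammer or oil can.

Things in the scene. Friction and masses are not known exactly. Their poses are not given: they have to be found in the camera images.
- round_unit: unit to load: C-shaped cast-aluminium holder 150 (x) x 32 (y) x 50 mm high, steel punch on top; 0.36-0.54 kg, centre of mass near mid-length, 30 mm up. Origin: centre of its flat underside; +x to the punch end. Lower arm: full length, z 0-14. Solid back block: x -75 to -30, z 0-50. Upper arm: x -30 to 75, z 32-50; open gap between arms. Starts in a tray pocket, parallel to the tray's x
- round_unit_head (a point): centre of the top of its ROUND head (x 50, y 0, z 80 mm in the unit's frame). Punch, all rigid, on that axis: collar 26 mm across at z 50-54, spring 22 mm across at z 54-64, head 30 mm across at z 64-80. In the pocket only these stand above the tray's top
- round_unit_back (a point): centre of the top of its back block (x -52, y 0, z 50 mm in the unit's frame); the block is 32 mm wide across y and 45 mm long
- square_unit: the other unit, same holder and size, but its head is SQUARE, 28 x 28 x 16 mm; stands in the other pocket; to be left there
- tray: wooden tool tray, fixed to the bench, 190 x 142 x 62 mm (x, y, z). Origin: centre of its underside. Two pockets 153.5 x 35.5 mm, long along x, at y = +34 and -34 mm, floor at z 10 mm: 52 mm deep, 1.75 mm clear all round a unit; holders' tops lie 2 mm below the tray's top. Units' +x is the tray's +x; which unit is in which pocket varies
- press: bench arbor press, fixed, blue-grey. Origin: centre of the underside, at bench level. Open front towards its -x; column at x 48-122 mm. Foot 110 mm wide (y), x -120 to 130; on it a flat steel bed plate, x -115 to 35, 96 mm wide, top at z 55. Head casting above z 190, 66 mm wide, reaches forward to x = -66. Ram's top at z 372; lever on its -y side from z 200 back and up to 415
- ram_face (a point): centre of the lower face of the square ram, 32 x 32 mm, raised and fixed (x -30, y 0, z 160 mm in the press's frame; axes as the press's); 105 mm above the bed, so 25 mm over a unit standing there
- bed (a point): the point of the bed plate's top straight below the ram (x -30, y 0, z 55 mm in the press's frame)
- strips: bystander: pile of three brass strips, 178 x 35 x 9 mm, origin under its centre, long along its x
- hammer: bystander: hammer lying on the bench, 240 mm long along its x, handle to -x, origin under its middle
- oiler: bystander: copper oil can 68 mm in diameter, with a spout to its +x, 138 mm high; origin under its centre
Not all that is in view belongs to the job. What is shaped like the round_unit but orange or red is not meant.

How it is judged:
By the outcome, as a careful person would: the job done as asked, in the order asked, and still so for the second after the job is handed in, with the robot touching nothing.
It also fails if it takes over 69 s, if anything falls off the work surface, if the arm or the gripper's body presses on something with over 40 N, if the wrist force passes 120 N, or if a joint passes its speed limit or range.

## Robot

A 7-joint arm with a two-finger parallel gripper is mounted at the origin on the work surface. World frame = base frame: x ahead of the robot, y to its left, z up, the work surface at z = 0. Lengths are in m, angles in rad, forces in N, time in s.
With the tool pointing down it reaches from about 0.35 to 0.9 m from the base axis. Payload 8.1 kg.
Tool frame: the origin (TCP) lies midway between the tips of the shut fingers; the grasp point (between the pads) lies 19 mm behind it; x points along the fingers, z is the direction in which the jaws open and shut, and the axes are right-handed (so a half turn about x gives the same grasp; the last joint's range is limited). The gripper opens to 92 mm and grips with 3 to 60 N. Pads are 19 mm wide; open, the fingers measure 130 mm over their backs; the gripper's body (75 mm by 190 mm) begins 47 mm behind the grasp point.
Start: joints at [1.007, 0.434, 0.025, 1.573, -0.012, 1.134, -0.075], TCP at [0.278, -0.56, 0.227] pointing down, gripper open.
Joint ranges: [-2.62, 2.62], [-0.44, 2.09], [-1.27, 1.32], [0.08, 2.57], [-1.32, 4.46], [0.12, 2], [-2.74, 2.74]. Speed limits (rad/s): [2.22, 2.22, 3.01, 3.01, 3.14, 3.14, 3.14].

## Interface

Orientations are given as a rotation vector (axis times angle).
In Python, from cell import arm, optics, finder gives the robot as it stands.
- The arm moves only by the tool send_rows, never from a script. Its argument "rows" is a list that holds one entry, the list of rows, each a list of 7 numbers: the shift along the tool's x, y, z in mm, then the turn, a rotation vector about the tool's x, y, z in degrees, then the opening in per cent of the stroke, from 0 (shut) to 100 (fully open). A call has exactly 8 rows; each row is the pose to reach, as a shift and turn from the pose commanded when the call began, along the tool's axes at that moment; what a row does not reach only later rows make up. A row lasts 1/10 s, in which the tool goes at most 50 mm and 8.59 degrees, less where a joint would pass 70% of its speed; a pose out of reach is approached as far as the arm can. A call with a gripper value outside its range is refused whole. The fingers move at their own pace and stop on an object; "grip_force" is the grip in N (left out, the last holds). Time passes only in rows, so rows that repeat a pose let the fingers close, or fill a call up. It gives the time, the measured TCP pose, the force and the opening at its end, in the units of the state.
- arm.observe(): the state, without advancing time (a new reading comes with each control period).
- optics.get_image(name): name is "side" or "top" or "wrist"; returns (picture, depth): 384x512x3 uint8, red, green, blue; 384x512 float32, m along the optical axis (not along the pixel's ray), 0 where there is no reading.
- optics.get_calibration(name): a dict with "camera_matrix" (3x3 intrinsics, pixels), "D" ([k1, k2, p1, p2, k3] as OpenCV has them; the pictures are not rectified), "position" and "orientation" of the camera in the world; the wrist camera has in their place "T_tool_cam" (4x4, takes a point from camera to tool coordinates, whose origin is the TCP and whose axes are the tool frame's). Camera axes: x right, y up, looking along -z (the intrinsics and any distortion apply to the point x, -y, -z); pixel columns grow to the right and rows downward; lengths in m; the calibration is good to about 2 mm. A picture is of the moment at which its call begins: read the wrist's pose just before it. get_calibration takes no time and is no camera call.
- arm.sign_off(): hands the job in, once; it reports no verdict.
Trained networks look in the newest picture that a camera, given by its name, has taken for a name from the list of things; names that differ only in an ending like _2 or _b are one class to them, and where a whole thing is asked for, a point or a joint stands for the part that bears it (a point fixed in the world has none). Each returns a list of dicts, best first, with "confidence" (0 to 1); they miss things now and then, are a little off and sometimes report something else, mostly with a low value. They report only what shows in the picture. A call takes as long as a camera call. They do not tell look-alikes from the thing itself.
- finder.search_frame(camera, thing): "bbox" ([left, top, width, height] in pixels, round what is visible of it).
- finder.regions_of(camera, thing): "region" (384x512 bool, what is visible of it) and "bbox" ([left, top, width, height] in pixels, round what is visible of it).
- finder.place_of(camera, thing): "xy" ([column, row] in pixels: a listed point, or the origin of a listed thing).
The state is a dict: "clock": time; "joints": joint angles; "dq": joint speeds; "joint_efforts": joint torques, N m; "position": TCP position; "ee_rot": TCP orientation; "force": force on the tool from outside, world axes, zero at the start; "ft_torque": the same for the moment, N m; "width": opening from 0.0 (shut) to 1.0 (fully open).
Only numpy, scipy, OpenCV 4.12 (cv2) and the standard library are available. Lean on these libraries where they do the work, as an engineer would, in place of code of your own. Each camera call takes 0.05 s, during which the arm holds its last target.

## Working session

There is one attempt and no reset: what is moved stays moved. The work goes in short steps, Python scripts to look and compute and a tool call to move; the robot and the scene stay as the last step left them, time stands still between calls to the robot, and variables do not carry over. Pictures are saved under pics/ and viewed, and the job is handed in when it is done.

Besides the shell and the picture viewer there is one more tool, called after "Call:" as name(argument=value, ...), one argument or row to a line, values as JSON. send_rows: Moves the arm, as the interface text tells. Its arguments: {"type":"object","properties":{"rows":{"type":"array"},"grip_force":{"type":"number"}},"required":["rows"]}

```bash
ls -la; mkdir -p pics
python3 - <<'E'
from cell import arm, optics, finder
import cv2
print(arm.observe())
for n in ["side","top","wrist"]:
    p,d=optics.get_image(n); cv2.imwrite(f"pics/{n}0.png",p[:,:,::-1])
    print(n,optics.get_calibration(n))
E
```

```text
total 12
drwxr-xr-x  3 agent agent 4096 Dec  6 12:20 .
drwxr-xr-x 23 root  root  4096 Dec  6 12:20 ..
drwxr-xr-x  2 agent agent 4096 Dec  6 12:20 pics
{'clock': 0.0, 'joints': array([ 1.00740298,  0.43521891,  0.02497689,  1.57413383, -0.01160338,
        1.13398432, -0.0750749 ]), 'dq': array([-1.55206384e-04,  9.04536508e-04,  6.11726029e-05, -4.19518635e-04,
       -1.19107535e-03,  1.31859542e-03, -1.05378345e-03]), 'joint_efforts': array([ 9.84542712e-04, -6.67831135e+01,  9.85752381e-01, -3.14451134e+01,
       -6.04124973e-02,  4.31248534e-02,  1.43322659e-04]), 'position': array([ 0.27762334, -0.55936649,  0.22593334]), 'ee_rot': array([ 0.86425084,  1.39408022, -0.86307498]), 'force': array([-1.28609909, -0.11279365,  0.05243668]), 'ft_torque': array([-0.02247603, -0.00944077,  0.02944789]), 'width': 0.9990607523262302}
side {'camera_matrix': array([[395.59541001,   0.        , 256.81300988],
       [  0.        , 395.59541001, 189.75929499],
       [  0.        ,   0.        ,   1.        ]]), 'D': array([-0.11731885,  0.        ,  0.        ,  0.        ,  0.        ]), 'p
[... 405 characters left out ...]
3064685,  1.69980731]), 'orientation': array([ 0.12148582, -0.11260274, -1.55162655])}
wrist {'camera_matrix': array([[276.16993687,   0.        , 249.14045638],
       [  0.        , 276.16993687, 188.90408986],
       [  0.        ,   0.        ,   1.        ]]), 'D': array([-0.00707031,  0.        ,  0.        ,  0.        ,  0.        ]), 'T_tool_cam': array([[-9.32487103e-04,  2.99745963e-01, -9.54018599e-01,
        -1.58727124e-01],
       [-2.35474976e-04,  9.54018922e-01,  2.99746294e-01,
         8.08041135e-02],
       [ 9.99999538e-01,  5.04157061e-04, -8.19027668e-04,
         1.54030569e-04],
       [ 0.00000000e+00,  0.00000000e+00,  0.00000000e+00,
         1.00000000e+00]])}
```

View pics/top0.png

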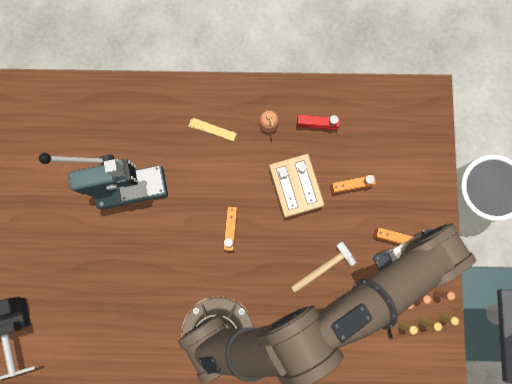

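View pics/side0.png

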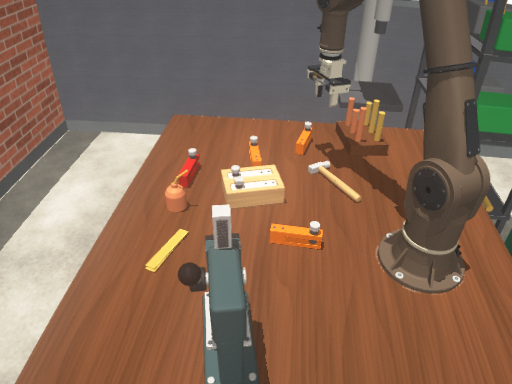

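View pics/wrist0.png

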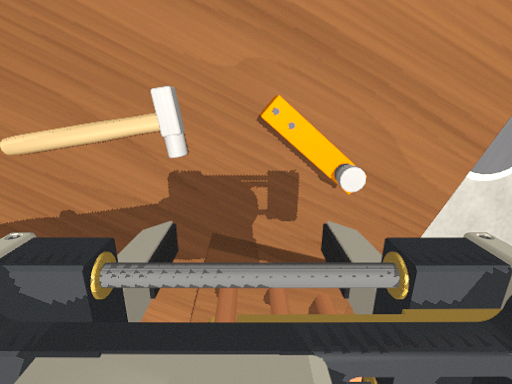

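```bash
cat > h.py <<'E'
import numpy as np, cv2
from scipy.spatial.transform import Rotation as R
from cell import arm, optics, finder
F=np.diag([1.,-1,-1])
def campose(n,st=None):
    c=optics.get_calibration(n)
    if n!='wrist': return R.from_rotvec(c['orientation']).as_matrix(),np.array(c['position']),c
    st=st or arm.observe()
    Rt=R.from_rotvec(st['ee_rot']).as_matrix(); T=c['T_tool_cam']
    return Rt@T[:3,:3],Rt@T[:3,3]+st['position'],c
def ray(n,px,st=None):
    Rm,p,c=campose(n,st)
    u=cv2.undistortPoints(np.array([[px]],float),c['camera_matrix'],c['D'])[0,0]
    return p,Rm@(F@np.array([u[0],u[1],1.]))   # unnormalised: depth 1
def atz(n,px,z,st=None):
    p,d=ray(n,px,st); return p+d*(z-p[2])/d[2]
def atdepth(n,px,dep,st=None):
    p,d=ray(n,px,st); return p+d*dep
def proj(n,P,st=None):
    Rm,p,c=campose(n,st)
    q=(np.atleast_2d(P)-p)@Rm@F
    return cv2.projectPoints(q,np.zeros(3),np.zeros(3),c['camera_matrix'],c['D'])[0][:,0]
def tri(obs):
    A=np.zeros((3,3));b=np.zeros(3)
    for p,d in obs:
        d=d/np.linalg.norm(d);M=np.eye(3)-np.outer(d,d);A+=M;b+=M@p
    x=np.linalg.solve(A,b)
    return x,[np.linalg.norm(np.cross(x-p,d/np.linalg.norm(d))) for p,d in obs]
def cloud(n,dep,st=None):
    Rm,p,c=campose(n,st)
    v,u=np.mgrid[0:384,0:512]
    q=cv2.undistortPoints(np.stack([u,v],-1).reshape(-1,1,2).astype(float),c['camera_matrix'],c['D'])[:,0]
    d=np.c_[q,np.ones(len(q))]*dep.reshape(-1,1)
    return (d@F@Rm.T+p).reshape(384,512,3)
E
python3 - <<'E'
from h import *
for n in ['top','side']:
    p,d=optics.get_image(n)
    np.save(f'd_{n}.npy',d)
    for t in ['round_unit','round_unit_head','round_unit_back','square_unit','tray','press','ram_face','bed','strips','hammer','oiler']:
        r=finder.place_of(n,t)
        for e in r[:3]:
            x,y=e['xy']; dd=d[int(round(y)),int(round(x))] if 0<=y<384 and 0<=x<512 else 0
            print(n,t,round(e['confidence'],2),np.round(e['xy'],1),np.round(atdepth(n,e['xy'],dd),3))
    for nm,(x0,y0,x1,y1) in {'top':{'tray':(260,145,335,225),'press':(60,145,180,215)},'side':{'tray':(210,150,300,215),'press':(170,200,290,384)}}[n].items():
        cv2.imwrite(f'pics/{n}_{nm}.png',cv2.resize(p[y0:y1,x0:x1,::-1],None,fx=min(6,600/(y1-y0)),fy=min(6,600/(y1-y0)),interpolation=cv2.INTER_CUBIC))
print(arm.observe()['clock'])
E
```

```text
top round_unit 0.93 [349.4 184.2] [ 0.523 -0.451  0.052]
top round_unit 0.74 [391.8 240.7] [ 0.33  -0.604  0.018]
top round_unit 0.62 [300.9 181.2] [ 0.529 -0.28   0.065]
top round_unit_head 0.75 [231.2 243. ] [ 0.31  -0.043  0.08 ]
top round_unit_head 0.7 [374.2 177.1] [ 0.56  -0.552 -0.002]
top round_unit_head 0.63 [417.4 241.7] [ 0.3   -0.499  0.599]
top round_unit_back 0.95 [338.5 187.4] [ 0.512 -0.413  0.05 ]
top round_unit_back 0.9 [309.1 193.9] [ 0.485 -0.309  0.063]
top round_unit_back 0.68 [230.1 210.9] [ 0.423 -0.035  0.048]
top square_unit 0.67 [286.6 190.1] [ 0.497 -0.231  0.062]
top tray 0.86 [293.9 185.5] [ 0.513 -0.255  0.068]
top tray 0.6 [270.2 121.1] [ 0.742 -0.17   0.073]
top tray 0.57 [214.1 126.3] [0.737 0.034 0.012]
top press 0.77 [134.5 189.7] [0.491 0.301 0.056]
top bed 0.78 [137.3 184.4] [0.51  0.293 0.055]
top bed 0.42 [310.5 196.8] [ 0.476 -0.314  0.057]
top strips 0.75 [213.2 127.2] [0.733 0.036 0.015]
top strips 0.71 [133.8 188.5] [0.495 0.303 0.058]
top hammer 0.75 [319.7 270.7] [ 0.222 -0.35   0.021]
top oiler 0.72 [269.2 120. ] [ 0.745 -0.167  0.075]
s
[... 279 characters left out ...]
.578 -0.28   0.09 ]
side round_unit_head 0.59 [196.4 149.8] [ 0.731 -0.397  0.079]
side round_unit_back 0.8 [257.3 156.3] [ 0.511 -0.427  0.05 ]
side round_unit_back 0.79 [281.4 226.8] [ 0.404 -0.039  0.054]
side round_unit_back 0.78 [184.7 170.6] [ 0.715 -0.175  0.134]
side square_unit 0.66 [252.9 196.1] [ 0.503 -0.196  0.039]
side tray 0.64 [250.3 190.9] [ 0.511 -0.193  0.061]
side press 0.82 [228.8 344.9] [0.479 0.441 0.192]
side ram_face 0.3 [249.6 192.1] [ 0.513 -0.193  0.056]
side bed 0.52 [263.9 171.5] [ 0.477 -0.309  0.063]
side strips 0.97 [166.3 252.2] [0.723 0.057 0.009]
side hammer 0.58 [332.1 185.5] [ 0.235 -0.338  0.004]
side oiler 0.69 [175.8 203. ] [ 0.743 -0.136  0.035]
1.35
```

View pics/top_tray.png

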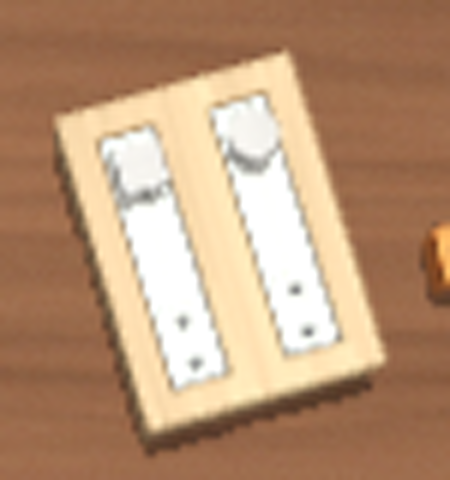

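View pics/top_press.png

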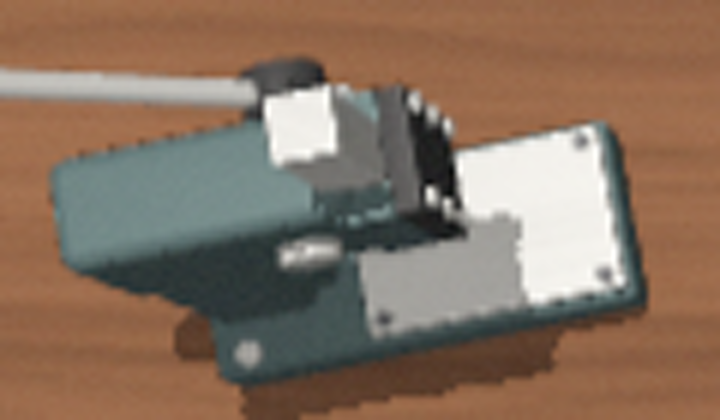

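View pics/side_tray.png

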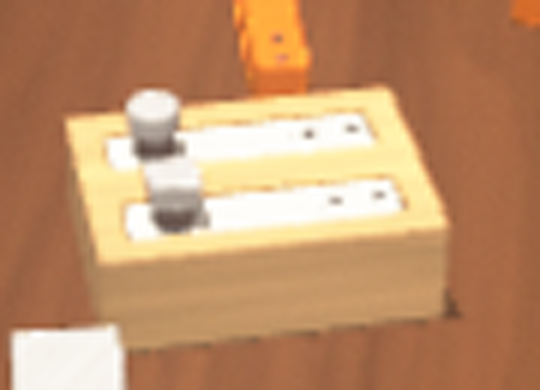

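View pics/side_press.png

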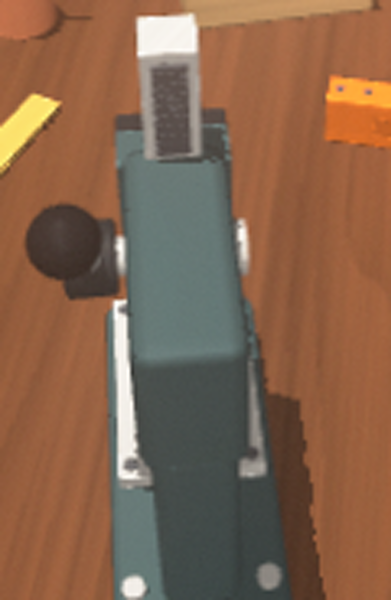

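Run:
```python
from h import *
from scipy import ndimage
d=np.load('d_top.npy');C=cloud('top',d)
def rect(m,nm):
    l,n=ndimage.label(m); s=ndimage.sum(m,l,range(1,n+1)); m=l==1+np.argmax(s)
    P=C[m]; r=cv2.minAreaRect((P[:,:2]*1000).astype(np.float32)); print(nm,m.sum(),r,P[:,2].mean().round(4),P[:,2].std().round(4)); return m
X,Y,Z=C[...,0],C[...,1],C[...,2]
reg=(X>.38)&(X<.65)&(Y<-.12)&(Y>-.38)
rect(reg&(Z>.045)&(Z<.075),'tray')
rect(reg&(Z>.05),'tray')
reg=(X>.38)&(X<.65)&(Y>.15)&(Y<.55)
rect(reg&(Z>.05)&(Z<.06),'bed visible')
rect(reg&(Z>.035)&(Z<.062),'foot+bed')
rect(reg&(Z>.25),'head')
b=(X>.3)&(X<.7)&(Z<.02)&(Z>-.02)&(Y>-.1)&(Y<.1);print('bench',Z[b].mean(),Z[b].std())
for nm,x0,y0,x1,y1 in [('tops',290,160,312,175)]:
    print(np.round(Z[y0:y1,x0:x1]*1000).astype(int))
print(np.round(Z[150:212:3,60:172:4]*1000).astype(int))
```

```text
tray 2073 ((518.3838500976562, -263.3128662109375), (190.51187133789062, 143.53248596191406), 17.054210662841797) 0.0612 0.0046
tray 2167 ((518.3838500976562, -263.3128662109375), (190.51187133789062, 143.53248596191406), 17.054210662841797) 0.0633 0.0082
bed visible 725 ((517.0243530273438, 281.6256103515625), (98.08216094970703, 152.12335205078125), 12.398233413696289) 0.0552 0.0025
foot+bed 1365 ((505.8159484863281, 325.836669921875), (110.90938568115234, 248.5148162841797), 13.072646141052246) 0.0509 0.0068
head 1900 ((511.1568908691406, 367.3542785644531), (104.53241729736328, 219.4518280029297), 12.7237548828125) 0.3086 0.0403
bench 0.0005669782809429594 0.004217964271186551
[[  60   59   65   63   59   60   62   63   62   61   64   59   68   53
    59   72   61   57   74   64   -3    1]
 [  65   65   55   67   62   67   64   60   64   60   53   70   60   63
    52   72   56   53   58   63    0    6]
 [  60   59   67   62   71   61   54   49   57   66   64   59   65   55
    50   64   63   55   58   68   60    7]
 [  62   60   66   67   55   49   51 1700   66   59   89   90   9
[... 3661 characters left out ...]
7   -5    5   -1   -8   49   46   44   44   49
    53   46   55   51   57   39   43   39   31   17    2   -4    2    3]
 [  -7   -3    5   -6    3   -3    2   -3    1   43   48   44   42   38
    34   38   38   49   37   24    0   -1   -3   -2    1    0    4   12]
 [  -1   -1    6    5    6    1   -1    9   -1   40   50   41   40   42
    39   34   15    1   -1    5    3   -2   -3    4   10   -8   -2    3]
 [   5    0   10   -7    1    2   -3    4    7   -2   45   32   18    2
     0    1   -2    4    4   -7   -2    2   -7    2   -8    1   -1   -4]
 [   2   -2    6    0   -3   -4    6   -2   -3    8   -9    5   -2   -4
     2   -5   -1   -4   -5    1    7    1    1    6    1    3    1    3]]
```

Run:
```python
from h import *
st=arm.observe();M=R.from_rotvec(st['ee_rot']).as_matrix();print(M.round(3))
y=M[:,1];z=M[:,2];print('yaw y',np.degrees(np.arctan2(y[1],y[0])),'z',np.degrees(np.arctan2(z[1],z[0])))
# head triangulation
o=[];
for n in ['top','side']:
    p,d=optics.get_image(n)
    for e in finder.regions_of(n,'round_unit_head'): print(n,e['bbox'],round(e['confidence'],2))
```

```text
[[ 0.     0.896  0.445]
 [-0.     0.445 -0.896]
 [-1.    -0.     0.   ]]
yaw y 26.39659636887196 z -63.6034036124866
top [332.2, 175.9, 46.0, 18.7] 0.95
top [293.7, 159.9, 21.7, 42.1] 0.91
top [224.0, 207.4, 12.5, 40.7] 0.85
top [298.5, 114.0, 44.3, 19.8] 0.79
top [374.0, 225.6, 39.1, 19.0] 0.77
side [294.2, 121.1, 16.2, 29.0] 0.82
side [182.5, 148.1, 16.3, 35.7] 0.76
side [248.0, 137.6, 15.8, 25.4] 0.73
side [267.9, 221.0, 57.0, 25.1] 0.73
side [226.7, 168.0, 47.8, 9.0] 0.48
```

```bash
cat >> h.py <<'E'
def rotdown(zyaw,tilt=0.):
    """tool x down, tool z at zyaw deg; tilt: tool x leans toward tool y (deg, hand leans to -y)"""
    a=np.radians(zyaw); z=np.array([np.cos(a),np.sin(a),0]); y=np.array([-np.sin(a),np.cos(a),0]); x=np.array([0,0,-1.])
    t=np.radians(tilt); M=np.c_[x*np.cos(t)+y*np.sin(t), y*np.cos(t)-x*np.sin(t), z]
    return M
def plan(P,M,st=None):
    st=st or arm.observe(); M0=R.from_rotvec(st['ee_rot']).as_matrix()
    s=M0.T@(np.array(P)-st['position'])*1000; r=np.degrees(R.from_matrix(M0.T@M).as_rotvec())
    print('shift',s.round(1),'turn',r.round(2),'dist',np.linalg.norm(s).round(1),'clock',st['clock']); return s,r
E
python3 - <<'E'
from h import *
plan([.576,-.281,.19],rotdown(17))
E
```

```text
shift [  36.7  391.  -117.3] turn [-80.61   0.     0.  ] dist 409.9 clock 1.55
```

Call:
send_rows(
  rows=[
    [[0, 48, -14, -8, 0, 0, 100], [4, 97, -29, -16, 0, 0, 100], [8, 146, -44, -24, 0, 0, 100], [13, 195, -59, -32, 0, 0, 100], [18, 244, -73, -40, 0, 0, 100], [23, 293, -88, -48, 0, 0, 100], [29, 342, -103, -56, 0, 0, 100], [36.7, 391, -117.3, -64, 0, 0, 100]],
  ],
)

```text
clock: 2.35
position: [0.57, -0.2864, 0.1917]
ee_rot: [-0.01, 1.57, 0.009]
force: [1.0, -1.2, 0.4]
width: 0.999
```

Run:
```python
from h import *
plan([.576,-.281,.19],rotdown(17))
print(arm.observe()['joints'].round(3))
```

```text
shift [1.7 5.3 6.1] turn [-16.29   0.04   0.04] dist 8.2 clock 2.35
[ 0.589  0.507 -0.311  1.564  0.168  1.096  0.25 ]
```

Call:
send_rows(
  rows=[
    [[1, 4, 4, -8, 0, 0, 100], [2, 5, 6, -16, 0, 0, 100], [2, 5, 6, -16.3, 0, 0, 100], [2, 5, 6, -16.3, 0, 0, 100], [2, 5, 6, -16.3, 0, 0, 100], [2, 5, 6, -16.3, 0, 0, 100], [2, 5, 6, -16.3, 0, 0, 100], [2, 5, 6, -16.3, 0, 0, 100]],
  ],
)

```text
clock: 3.15
position: [0.5745, -0.2829, 0.1896]
ee_rot: [-0.228, 1.559, 0.228]
force: [0.5, -0.1, -0.7]
width: 1.0
```

Run:
```python
from h import *
plan([.576,-.281,.19],rotdown(17))
st=arm.observe();print(st['joints'].round(3),st['position'].round(4))
p,d=optics.get_image('wrist');cv2.imwrite('pics/w1.png',p[:,:,::-1]);np.savez('w1.npz',p=p,d=d,pos=st['position'],rot=st['ee_rot'])
for t in ['round_unit_head','round_unit_back','round_unit']:
    for e in finder.place_of('wrist',t): print(t,np.round(e['xy'],1),round(e['confidence'],2))
```

```text
shift [-0.4  1.4  2. ] turn [-0.35  0.    0.02] dist 2.5 clock 3.15
[ 0.622  0.522 -0.376  1.555  0.207  1.104  0.489] [ 0.5745 -0.2829  0.1896]
round_unit_head [362.7 313.4] 0.87
round_unit_back [395.4 228.4] 0.68
round_unit_back [157.  181.9] 0.65
round_unit_back [174.2 266.3] 0.63
round_unit [207.2 171.9] 0.79
round_unit [356.8 243.7] 0.69
round_unit [184.4 276. ] 0.61
round_unit [418.2 119.1] 0.29
```

View pics/w1.png

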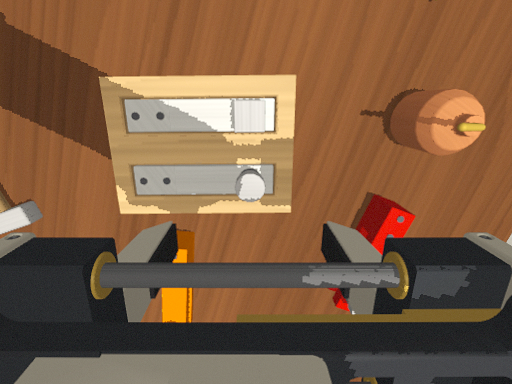

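```bash
cat > meas.py <<'E'
from h import *
from scipy import ndimage
def load(f):
    a=np.load(f); return a['p'],a['d'],dict(position=a['pos'],ee_rot=a['rot'])
E
python3 - <<'E'
from meas import *
p,d,st=load('w1.npz'); C=cloud('wrist',d,st); Z=C[...,2]
print(np.round(Z[160:205:3,226:276:3]*1000).astype(int))
m=np.zeros(Z.shape,bool); m[150:210,220:280]=(Z[150:210,220:280]>.08)
l,n=ndimage.label(m);m=l==1+np.argmax(ndimage.sum(m,l,range(1,n+1)))
print(m.sum(),C[m].mean(0),cv2.minEnclosingCircle((C[m][:,:2]*1000).astype(np.float32)), np.median(C[m],0))
t=(Z>.05)&(Z<.075)&(C[...,0]>.38)&(C[...,0]<.65)&(C[...,1]<-.15); l,n=ndimage.label(t);t=l==1+np.argmax(ndimage.sum(t,l,range(1,n+1)))
print(t.sum(),Z[t].mean(),cv2.minAreaRect((C[t][:,:2]*1000).astype(np.float32)))
g=cv2.cvtColor(p,cv2.COLOR_RGB2GRAY)
cv2.imwrite('pics/w1crop.png',cv2.resize(p[65:220,90:310,::-1],None,fx=3.6,fy=3.6,interpolation=cv2.INTER_CUBIC))
E
```

```text
[[63 63 63 62 62 63 63 63 63 62 63 64 62 63 63 63 63]
 [61 62 63 63 63 61 61 60 60 61 62 62 60 61 61 63 61]
 [60 61 60 60 61 60 61 62 61 60 60 60 62 61 60 59 48]
 [61 61 60 59 61 61 61 66 65 65 61 61 62 61 60 61 51]
 [61 60 61 61 61 64 81 86 87 86 82 62 60 61 61 61 50]
 [61 61 60 61 59 88 91 92 91 91 91 88 60 61 62 61 51]
 [60 60 62 60 87 90 92 89 90 91 91 91 87 60 61 61 52]
 [60 61 61 62 90 90 91 90 90 91 90 90 90 61 61 60 53]
 [59 62 61 60 91 91 90 90 90 91 91 90 91 60 61 61 53]
 [62 62 60 90 91 91 91 90 91 91 91 90 90 91 61 60 54]
 [62 61 60 62 92 90 90 91 90 90 90 91 91 60 60 59 56]
 [61 61 60 60 91 90 91 91 91 91 91 91 92 54 54 55 56]
 [62 62 60 62 62 91 90 90 91 90 90 92 64 63 63 62 63]
 [63 62 62 63 62 63 92 90 91 90 91 62 62 62 63 62 64]
 [63 62 63 62 63 63 63 63 63 62 63 62 64 62 63 63 63]]
742 [ 0.57387516 -0.27987463  0.09080747] ((563.67724609375, -250.7299041748047), 47.255523681640625) [ 0.57398228 -0.27990086  0.09056167]
22855 0.061845106446554464 ((516.2694702148438, -264.365966796875), (191.1664276123047, 141.59689331054688), 17.07900619506836)
```

View pics/w1crop.png

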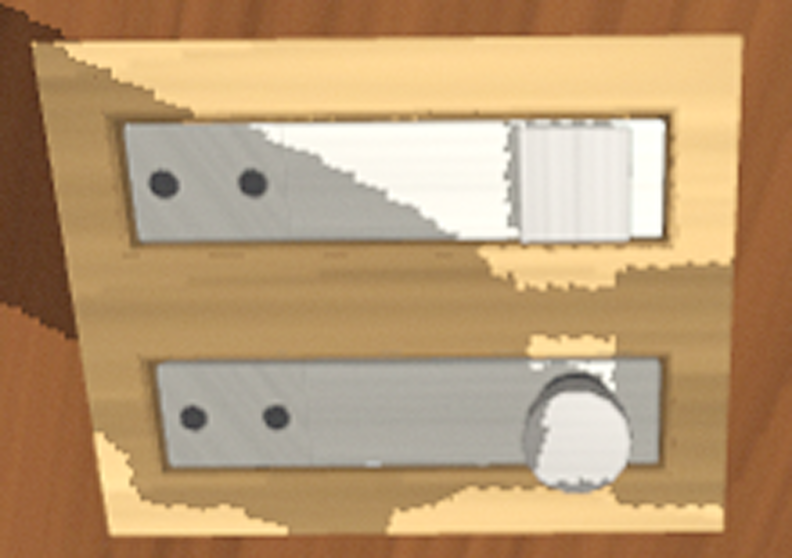

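Run:
```python
from meas import *
p,d,st=load('w1.npz'); C=cloud('wrist',d,st); Z=C[...,2]
m=np.zeros(Z.shape,bool); m[160:205,225:275]=(Z[160:205,225:275]>.0885)
P=C[m][:,:2]*1000; print(m.sum(),P.mean(0),cv2.minEnclosingCircle(P.astype(np.float32)))
plan([.574,-.281,.066],rotdown(17.07))
```

```text
687 [ 573.90614366 -280.05354211] ((563.67724609375, -250.7299041748047), 47.255523681640625)
shift [123.6   1.8  -0. ] turn [-0.39  0.    0.01] dist 123.6 clock 3.35
```

Call:
send_rows(
  rows=[
    [[20, 1, 0, -0.4, 0, 0, 100], [48, 2, 0, -0.4, 0, 0, 100], [76, 2, 0, -0.4, 0, 0, 95], [98, 2, 0, -0.4, 0, 0, 90], [112, 2, 0, -0.4, 0, 0, 80], [120, 2, 0, -0.4, 0, 0, 70], [123.5, 2, 0, -0.4, 0, 0, 65], [123.5, 2, 0, -0.4, 0, 0, 60]],
  ],
  grip_force=10,
)

```text
clock: 4.15
position: [0.5743, -0.2809, 0.0663]
ee_rot: [-0.234, 1.558, 0.234]
force: [-0.1, -0.5, -0.1]
width: 0.624
```

Run:
```python
from h import *
plan([.574,-.281,.066],rotdown(17.07));st=arm.observe();print(st['width'],st['force'])
p,d=optics.get_image('wrist');cv2.imwrite('pics/w2.png',p[:,:,::-1])
p,d=optics.get_image('side');cv2.imwrite('pics/s2.png',cv2.resize(p[120:240,190:310,::-1],None,fx=4,fy=4))
```

```text
shift [ 0.3  0.  -0.3] turn [0.03 0.03 0.02] dist 0.5 clock 4.15
0.6238108741547249 [-0.13344119 -0.46619405 -0.08454812]
```

View pics/w2.png

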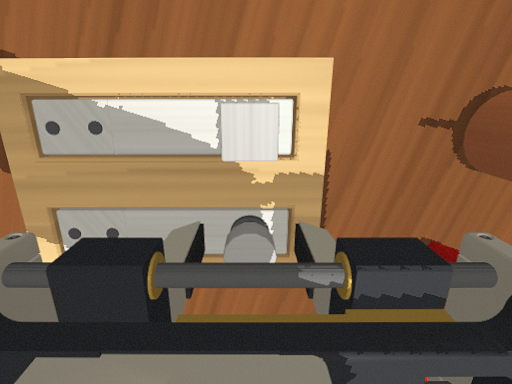

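View pics/s2.png

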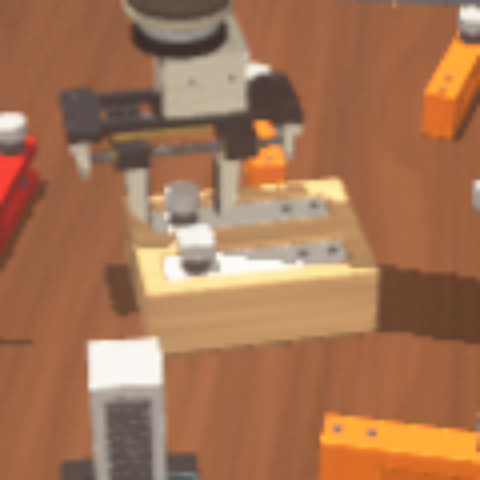

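The round head sits between the fingers (wrist image about (250,240)). Close gently first, then firmly.

Call:
send_rows(
  rows=[
    [[0, 0, 0, 0, 0, 0, 40], [0, 0, 0, 0, 0, 0, 30], [0, 0, 0, 0, 0, 0, 20], [0, 0, 0, 0, 0, 0, 10], [0, 0, 0, 0, 0, 0, 0], [0, 0, 0, 0, 0, 0, 0], [0, 0, 0, 0, 0, 0, 0], [0, 0, 0, 0, 0, 0, 0]],
  ],
  grip_force=55,
)

```text
clock: 5.05
position: [0.5742, -0.2808, 0.0662]
ee_rot: [-0.234, 1.558, 0.234]
force: [-0.6, 0.5, 2.9]
width: 0.314
```

Call:
send_rows(
  rows=[
    [[-1, 0, 0, 0, 0, 0, 0], [-3, 0, 0, 0, 0, 0, 0], [-6, 0, 0, 0, 0, 0, 0], [-9, 0, 0, 0, 0, 0, 0], [-12, 0, 0, 0, 0, 0, 0], [-14, 0, 0, 0, 0, 0, 0], [-15, 0, 0, 0, 0, 0, 0], [-15, 0, 0, 0, 0, 0, 0]],
  ],
)

```text
clock: 5.85
position: [0.574, -0.2809, 0.0812]
ee_rot: [-0.234, 1.558, 0.234]
force: [-0.4, -0.8, -5.5]
width: 0.312
```

Run:
```python
from h import *
st=arm.observe();print(st['width']*92,st['force'],st['ft_torque'],st['position'])
p,d=optics.get_image('wrist');cv2.imwrite('pics/w3.png',p[:,:,::-1])
```

```text
28.722322923529696 [-0.39760283 -0.78816915 -5.52046674] [ 0.04387832 -0.36050721 -0.01450042] [ 0.57403729 -0.28086731  0.08119315]
```

View pics/w3.png

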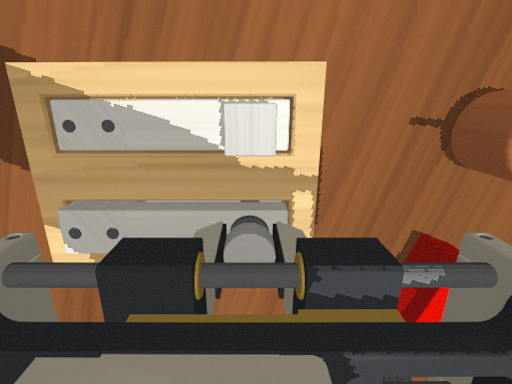

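Call:
send_rows(
  rows=[
    [[-4, 0, 0, 0, 0, 0, 0], [-13, 0, 0, 0, 0, 0, 0], [-26, 0, 0, 0, 0, 0, 0], [-40, 0, 0, 0, 0, 0, 0], [-54, 0, 0, 0, 0, 0, 0], [-65, 0, 0, 0, 0, 0, 0], [-70, 0, 0, 0, 0, 0, 0], [-70, 0, 0, 0, 0, 0, 0]],
  ],
)

```text
clock: 6.7
position: [0.5744, -0.281, 0.1521]
ee_rot: [-0.235, 1.557, 0.233]
force: [0.1, 1.0, -5.0]
width: 0.313
```

Run:
```python
from h import *
st=arm.observe();print(st['width']*92,st['force'],st['position'],st['joints'].round(2))
p,d=optics.get_image('side');cv2.imwrite('pics/s4.png',cv2.resize(p[80:240,170:330,::-1],None,fx=3.7,fy=3.7))
p,d=optics.get_image('wrist');cv2.imwrite('pics/w4.png',p[:,:,::-1])
a=np.radians(102.8);u=np.array([np.cos(a),np.sin(a)])
o=np.array([.517,.2816])+10*u/1000   # bed pt
org=o-(50+180)*u/1000; hd=org+.05*u
print('bed',o,'org',org,'head',hd)
plan([*hd,.151],rotdown(102.8))
```

```text
28.799007584106686 [ 0.09337152  0.98082142 -5.0103001 ] [ 0.57441545 -0.28104193  0.15208418] [ 0.62  0.55 -0.37  1.6   0.23  1.03  0.48]
bed [0.51478452 0.29135149] org [0.56574067 0.06706714] head [0.55466324 0.11582461]
shift [-3.000e-01  3.847e+02  9.840e+01] turn [-8.57e+01 -1.00e-02 -3.00e-02] dist 397.1 clock 6.8
```

View pics/s4.png

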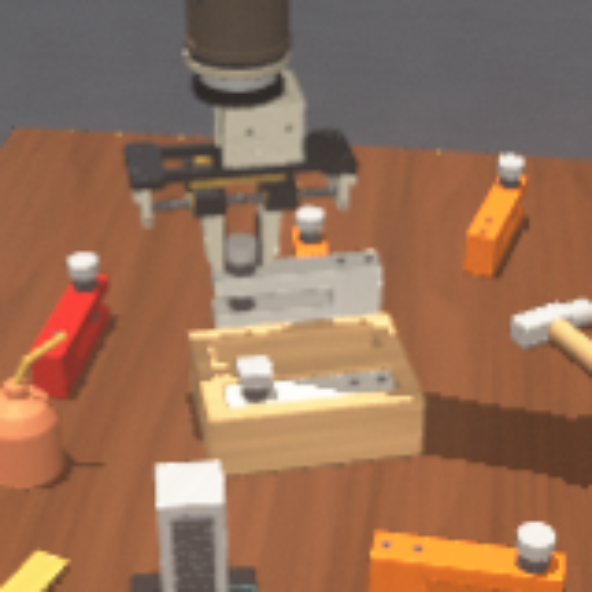

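View pics/w4.png

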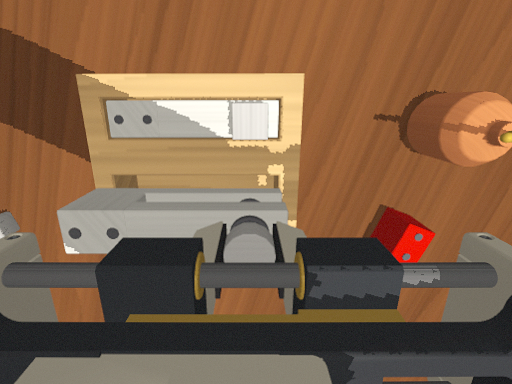

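Call:
send_rows(
  rows=[
    [[-6, 0, 0, 0, 0, 0, 0], [-14, 4, 1, 0, 0, 0, 0], [-21, 14, 4, -1, 0, 0, 0], [-25, 30, 8, -3, 0, 0, 0], [-25, 48, 12, -6, 0, 0, 0], [-25, 68, 17, -10, 0, 0, 0], [-25, 90, 23, -14, 0, 0, 0], [-25, 112, 28, -18, 0, 0, 0]],
  ],
)

```text
clock: 7.6
position: [0.5675, -0.1628, 0.1758]
ee_rot: [-0.485, 1.516, 0.486]
force: [0.3, 0.1, -4.5]
width: 0.313
```

Run:
```python
from h import *
plan([.5547,.1158,.15],rotdown(102.8))
```

```text
shift [ 26.  234.2 151.4] turn [-6.728e+01  2.000e-02 -3.000e-02] dist 280.1 clock 7.6
```

Call:
send_rows(
  rows=[
    [[0, 19, 12, -4, 0, 0, 0], [0, 38, 25, -9, 0, 0, 0], [0, 57, 37, -14, 0, 0, 0], [0, 76, 49, -19, 0, 0, 0], [0, 95, 62, -24, 0, 0, 0], [0, 114, 74, -29, 0, 0, 0], [0, 132, 86, -34, 0, 0, 0], [0, 150, 97, -39, 0, 0, 0]],
  ],
)

```text
clock: 8.4
position: [0.5605, 0.0151, 0.176]
ee_rot: [-1.008, 1.325, 1.008]
force: [-0.1, -0.4, -5.3]
width: 0.311
```

Run:
```python
from h import *
plan([.5547,.1158,.15],rotdown(102.8))
```

```text
shift [26.  32.5 95.5] turn [-2.829e+01  0.000e+00  1.000e-02] dist 104.2 clock 8.4
```

Call:
send_rows(
  rows=[
    [[2, 6, 18, -5, 0, 0, 0], [8, 12, 36, -10, 0, 0, 0], [15, 18, 54, -15, 0, 0, 0], [24, 24, 70, -20, 0, 0, 0], [33, 28, 82, -24, 0, 0, 0], [43, 31, 91, -27, 0, 0, 0], [52, 32.5, 95.5, -28.3, 0, 0, 0], [56, 32.5, 95.5, -28.3, 0, 0, 0]],
  ],
)

```text
clock: 9.2
position: [0.5553, 0.1139, 0.1187]
ee_rot: [-1.367, 1.1, 1.369]
force: [-0.4, -2.0, -5.0]
width: 0.311
```

Run:
```python
from h import *
plan([.5547,.1158,.0562],rotdown(102.8))
p,d=optics.get_image('side');cv2.imwrite('pics/s5.png',p[:,:,::-1])
p,d=optics.get_image('top');cv2.imwrite('pics/t5.png',p[:,:,::-1])
```

```text
shift [62.5  0.1  1.9] turn [-0.34  0.01 -0.08] dist 62.6 clock 9.2
```

View pics/s5.png

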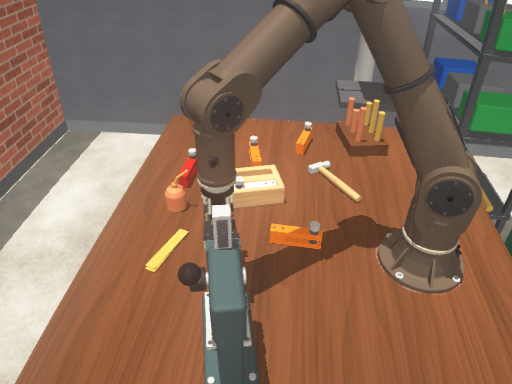

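View pics/t5.png

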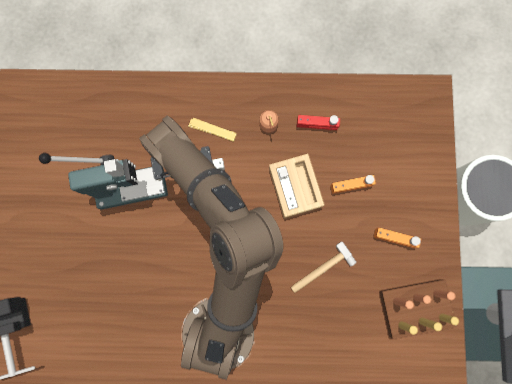

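Call:
send_rows(
  rows=[
    [[5, 0, 1, 0, 0, 0, 0], [15, 0, 2, 0, 0, 0, 0], [28, 0, 2, 0, 0, 0, 0], [40, 0, 2, 0, 0, 0, 0], [50, 0, 2, 0, 0, 0, 0], [56, 0, 2, 0, 0, 0, 0], [58, 0, 2, 0, 0, 0, 0], [58, 0, 2, 0, 0, 0, 0]],
  ],
)

```text
clock: 10.1
position: [0.5554, 0.1157, 0.0618]
ee_rot: [-1.367, 1.099, 1.367]
force: [0.1, -0.3, -4.0]
width: 0.311
```

Call:
send_rows(
  rows=[
    [[0.5, 0, 0, 0, 0, 0, 0], [1, 0, 0, 0, 0, 0, 0], [1.5, 0, 0, 0, 0, 0, 0], [2, 0, 0, 0, 0, 0, 0], [2.5, 0, 0, 0, 0, 0, 0], [3, 0, 0, 0, 0, 0, 0], [3, 0, 0, 0, 0, 0, 0], [3, 0, 0, 0, 0, 0, 0]],
  ],
)

```text
clock: 10.9
position: [0.5554, 0.1157, 0.059]
ee_rot: [-1.367, 1.099, 1.367]
force: [0.1, -0.2, -5.1]
width: 0.313
```

Run:
```python
from h import *
st=arm.observe();print(st['width']*92,st['force'],st['ft_torque'],st['position'])
plan([.5547,.1158,.0562],rotdown(102.8))
```

```text
28.79420887973489 [ 0.10284654 -0.20707124 -5.10709685] [ 0.36096395 -0.07062727  0.00402394] [0.5553733  0.11566887 0.05896888]
shift [2.8 0.6 0.3] turn [-0.4 -0.  -0. ] dist 2.9 clock 10.9
```

Call:
send_rows(
  rows=[
    [[0.3, 0, 0, 0, 0, 0, 0], [0.7, 0, 0, 0, 0, 0, 0], [1.1, 0, 0, 0, 0, 0, 0], [1.5, 0, 0, 0, 0, 0, 0], [1.9, 0, 0, 0, 0, 0, 0], [2.3, 0, 0, 0, 0, 0, 0], [2.5, 0, 0, 0, 0, 0, 0], [2.5, 0, 0, 0, 0, 0, 0]],
  ],
)

```text
clock: 11.7
position: [0.5554, 0.1158, 0.0566]
ee_rot: [-1.367, 1.099, 1.367]
force: [-0.6, 1.1, -3.7]
width: 0.315
```

Call:
send_rows(
  rows=[
    [[0.2, 0, 0, 0, 0, 0, 0], [0.4, 0, 0, 0, 0, 0, 0], [0.6, 0, 0, 0, 0, 0, 0], [0.8, 0, 0, 0, 0, 0, 0], [1.0, 0, 0, 0, 0, 0, 0], [1.2, 0, 0, 0, 0, 0, 0], [1.3, 0, 0, 0, 0, 0, 0], [1.3, 0, 0, 0, 0, 0, 0]],
  ],
)

```text
clock: 12.5
position: [0.5558, 0.1161, 0.0562]
ee_rot: [-1.367, 1.098, 1.366]
force: [-4.3, 1.1, 9.5]
width: 0.312
```

Run:
```python
from h import *
for i in range(3):
    st=arm.observe();print(st['width']*92,st['force'],st['ft_torque'],st['position'])
    p,d=optics.get_image('wrist')
cv2.imwrite('pics/w6.png',p[:,:,::-1])
```

```text
28.723825803306717 [-4.28045211  1.0982545   9.45081837] [ 0.23248047  0.69506046 -0.04413672] [0.55580832 0.11608874 0.05623195]
28.705850916940364 [-3.83356749 -0.1176674   8.72451047] [ 0.19338792  0.61397428 -0.00198646] [0.55580071 0.11608606 0.0561934 ]
28.834086466733417 [-3.60135005  1.08755763 10.11038071] [0.18920957 0.66724724 0.04073333] [0.55581377 0.11610321 0.05620673]
```

View pics/w6.png

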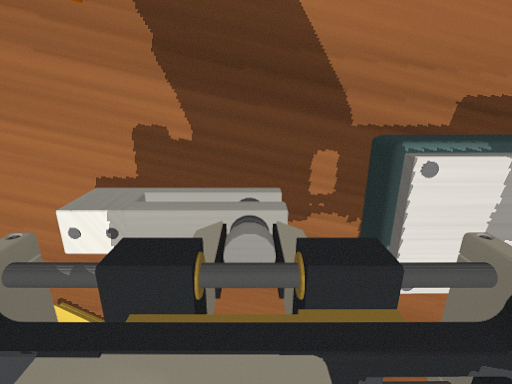

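Call:
send_rows(
  rows=[
    [[-0.3, 0, 0, 0, 0, 0, 0], [-0.5, 0, 0, 0, 0, 0, 0], [-0.5, 0, 0, 0, 0, 0, 33], [-0.5, 0, 0, 0, 0, 0, 36], [-0.5, 0, 0, 0, 0, 0, 40], [-0.5, 0, 0, 0, 0, 0, 50], [-0.5, 0, 0, 0, 0, 0, 60], [-0.5, 0, 0, 0, 0, 0, 70]],
  ],
  grip_force=20,
)

```text
clock: 13.45
position: [0.5554, 0.1155, 0.0556]
ee_rot: [-1.367, 1.099, 1.367]
force: [-0.5, -0.4, 0.3]
width: 0.613
```

Run:
```python
from h import *
st=arm.observe();print(st['width']*92,st['force'],st['ft_torque'],st['position'],st['joints'].round(2))
p,d=optics.get_image('wrist')
cv2.imwrite('pics/w7.png',p[:,:,::-1])
```

```text
56.42920184884137 [-0.51220417 -0.44604328  0.29696188] [ 0.15444022 -0.12493994 -0.00481153] [0.55542947 0.11553735 0.05561557] [ 0.19  0.65 -0.72  1.85  0.56  0.85  0.99]
```

View pics/w7.png

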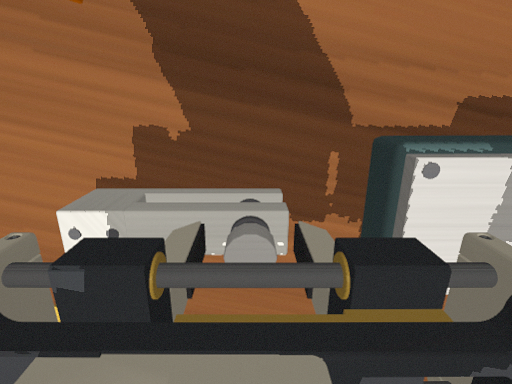

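Call:
send_rows(
  rows=[
    [[-5, 0, 0, 0, 0, 0, 70], [-18, 0, 0, 0, 0, 0, 80], [-38, 0, 0, 0, 0, 0, 90], [-65, 0, 0, 0, 0, 0, 100], [-95, -10, -10, 0, 0, 0, 100], [-120, -20, -30, 6, 0, 0, 100], [-140, -30, -50, 14, 0, 0, 100], [-150, -40, -70, 22, 0, 0, 100]],
  ],
)

```text
clock: 14.3
position: [0.6107, 0.0558, 0.2092]
ee_rot: [-1.082, 1.282, 1.079]
force: [0.4, 0.0, -0.2]
width: 0.998
```

Run:
```python
from h import *
plan([.575,.03,.25],rotdown(12.8,0))
plan([.585,-.02,.22],rotdown(12.8,30))
```

```text
shift [-40.9  30.6 -31.5] turn [67.3   0.2   0.12] dist 60.1 clock 14.3
shift [-10.9  12.3 -79.1] turn [ 65.74 -17.41  26.56] dist 80.8 clock 14.3
```

Call:
send_rows(
  rows=[
    [[-8, 4, -4, 8, 0, 0, 100], [-16, 8, -8, 16.5, 0, 0, 100], [-24, 12, -12, 25, 0, 0, 100], [-32, 16, -16, 33.5, 0, 0, 100], [-40, 20, -20, 42, 0, 0, 100], [-41, 25, -25, 50.5, 0, 0, 100], [-41, 30, -31, 59, 0, 0, 100], [-41, 30, -31, 67.3, 0, 0, 100]],
  ],
)

```text
clock: 15.1
position: [0.5741, 0.03, 0.2481]
ee_rot: [-0.175, 1.563, 0.175]
force: [0.3, 0.4, 0.1]
width: 1.001
```

Run:
```python
from h import *
st=arm.observe();print(st['joints'].round(3),st['position'].round(4),st['dq'].round(2))
p,d=optics.get_image('wrist');cv2.imwrite('pics/w8.png',p[:,:,::-1]);np.savez('w8.npz',p=p,d=d,pos=st['position'],rot=st['ee_rot'])
```

```text
[ 0.187  0.379 -0.456  1.64   0.178  1.164 -0.089] [0.5741 0.03   0.2481] [-0.22 -0.04  0.3   0.01 -0.13 -0.03 -1.33]
```

View pics/w8.png

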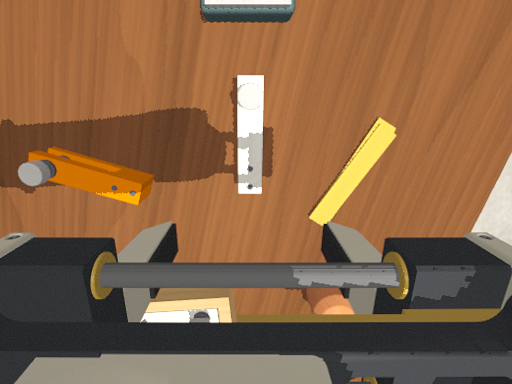

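Call:
send_rows(
  rows=[
    [[0, 0, 0, 0, 0, 2, 100], [0, 0, 0, 0, 0, 6, 100], [0, 5, 0, 0, 0, 11, 100], [0, 5, 0, 0, 0, 16, 100], [0, 5, 0, 0, 0, 21, 100], [0, 5, 0, 0, 0, 25, 100], [0, 5, 0, 0, 0, 28, 100], [0, 5, 0, 0, 0, 28, 100]],
  ],
)

```text
clock: 15.95
position: [0.5739, 0.033, 0.2462]
ee_rot: [0.209, 1.585, 0.561]
force: [-0.3, 0.3, -0.0]
width: 1.001
```

Call:
send_rows(
  rows=[
    [[0, 0, 0, 0, 0, 0, 100], [0, 0, 0, 0, 0, 0, 100], [0, 0, 0, 0, 0, 0, 100], [0, 0, 0, 0, 0, 0, 100], [0, 0, 0, 0, 0, 0, 100], [0, 0, 0, 0, 0, 0, 100], [0, 0, 0, 0, 0, 0, 100], [0, 0, 0, 0, 0, 0, 100]],
  ],
)

```text
clock: 16.75
position: [0.5736, 0.0352, 0.2466]
ee_rot: [0.207, 1.585, 0.561]
force: [-0.1, 0.4, -0.3]
width: 1.002
```

Run:
```python
from h import *
st=arm.observe();print(st['joints'].round(3),st['position'].round(4),st['dq'].round(2)); print(R.from_rotvec(st['ee_rot']).as_matrix().round(3))
p,d=optics.get_image('wrist');cv2.imwrite('pics/w9.png',p[:,:,::-1]);np.savez('w9.npz',p=p,d=d,pos=st['position'],rot=st['ee_rot'])
```

```text
[ 0.503  0.523 -0.565  1.56  -0.217  1.245  0.297] [0.5736 0.0352 0.2466] [ 0. -0.  0. -0. -0. -0. -0.]
[[-0.106 -0.2    0.974]
 [ 0.457  0.86   0.227]
 [-0.883  0.469 -0.   ]]
```

View pics/w9.png

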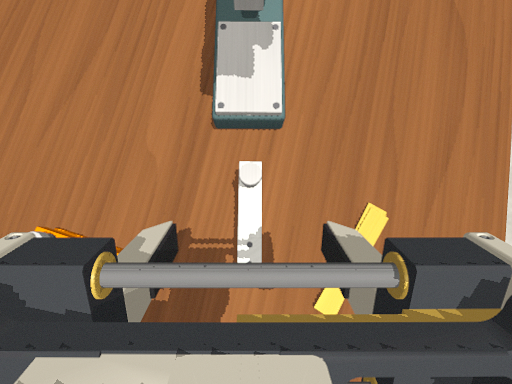

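```bash
cat > m9.py <<'E'
from meas import *
import sys
def comp(m):
    l,n=ndimage.label(m); return l==1+np.argmax(ndimage.sum(m,l,range(1,n+1)))
def mr(P): return cv2.minAreaRect((P*1000).astype(np.float32))
p,d,st=load(sys.argv[1]); C=cloud('wrist',d,st); X,Y,Z=C[...,0],C[...,1],C[...,2]
# press foot & bed
hsv=cv2.cvtColor(p,cv2.COLOR_RGB2HSV)
f=comp((Z>.03)&(Z<.07)&(Y>.16)&(Y<.42)&(X>.4)&(X<.62)); print('foot',f.sum(),mr(C[f][:,:2]))
b=comp(f&(hsv[...,1]<40)&(Z>.048)); b=comp(ndimage.binary_opening(b)); print('bed',b.sum(),Z[b].mean(),mr(C[b][:,:2]))
# line fits of bed side edges in image rows -> world at z .055
for nm,fn in (('L',np.min),('R',np.max)):
    rows=[r for r in range(35,100) if b[r].sum()>20]
    P=np.array([atz('wrist',(fn(np.where(b[r])[0])+(-.5 if nm=='L' else .5),r),.055,st)[:2] for r in rows])
    v=cv2.fitLine(P.astype(np.float32),cv2.DIST_HUBER,0,.01,.01).ravel(); print(nm,np.degrees(np.arctan2(v[1],v[0])),v[2:])
u=comp((Z>.04)&(Z<.06)&(Y>-.06)&(Y<.16)&(X>.5)&(X<.63)); print('unit',u.sum(),Z[u].mean(),mr(C[u][:,:2]))
h=comp((Z>.07)&(Z<.09)&(Y>.05)&(Y<.16)&(X>.5)&(X<.63)); t=h&(Z>.0775); print('head',h.sum(),C[h].mean(0),C[t].mean(0),mr(C[t][:,:2]))
for nm,fn in (('L',np.min),('R',np.max)):
    rows=[r for r in range(190,255) if u[r].sum()>8]
    P=np.array([atz('wrist',(fn(np.where(u[r])[0])+(-.5 if nm=='L' else .5),r),.05,st)[:2] for r in rows])
    v=cv2.fitLine(P.astype(np.float32),cv2.DIST_HUBER,0,.01,.01).ravel(); print(nm,np.degrees(np.arctan2(v[1],v[0])),v[2:])
E
python3 m9.py w9.npz
python3 - <<'E'
from meas import *
p,d,st=load('w9.npz')
cv2.imwrite('pics/w9c.png',cv2.resize(p[0:275,190:310,::-1],None,fx=2.1,fy=2.1,interpolation=cv2.INTER_CUBIC))
E
```

```text
foot 8252 ((509.8179626464844, 306.80010986328125), (110.23076629638672, 210.23953247070312), 12.637197494506836)
bed 5900 0.055343858288764966 ((515.4299926757812, 282.0674743652344), (96.22647857666016, 149.76742553710938), 12.764787673950195)
L -77.57116 [0.4678391 0.2747962]
R -77.07243 [0.56339216 0.28698027]
unit 1832 0.05082489425872062 ((567.3533935546875, 62.135047912597656), (31.17110252380371, 115.01052856445312), 12.663865089416504)
head 424 [0.55621468 0.11474754 0.08026556] [0.5561015  0.11531065 0.08059486] ((556.3356323242188, 115.53042602539062), (28.722061157226562, 28.332557678222656), 87.26154327392578)
L -77.697174 [0.5543682  0.04868412]
R -77.37499 [0.5832693  0.06525125]
```

Run:
```python
from h import *
M=rotdown(12.6,30); T=np.array([.5755,.0291,.0135])
plan(T-.06*M[:,0],M); plan(T,M)
```

```text
shift [ 142.9 -117.2    0.2] turn [ 0.43 -0.25  2.  ] dist 184.8 clock 16.8
shift [ 202.9 -115.1    0.5] turn [ 0.43 -0.25  2.  ] dist 233.2 clock 16.8
```

Call:
send_rows(
  rows=[
    [[14, -14, 0, 0, 0, 1, 100], [36, -34, 0, 0, 0, 2, 100], [60, -54, 0, 0.4, 0, 2, 100], [84, -75, 0, 0.4, -0.2, 2, 100], [106, -93, 0, 0.4, -0.2, 2, 100], [126, -106, 0, 0.4, -0.2, 2, 95], [138, -114, 0, 0.4, -0.2, 2, 90], [143, -117, 0, 0.4, -0.2, 2, 85]],
  ],
)

```text
clock: 17.6
position: [0.5808, -0.0005, 0.0635]
ee_rot: [0.243, 1.585, 0.582]
force: [-0.3, 0.8, 0.1]
width: 0.871
```

Run:
```python
from h import *
M=rotdown(12.6,30); T=np.array([.5755,.0291,.0135])
plan(T,M)
p,d=optics.get_image('wrist');cv2.imwrite('pics/w10.png',p[:,:,::-1])
p,d=optics.get_image('side');cv2.imwrite('pics/s10.png',p[:,:,::-1])
```

```text
shift [58.3  1.   1.4] turn [-0.07 -0.15 -0.07] dist 58.3 clock 17.6
```

View pics/w10.png

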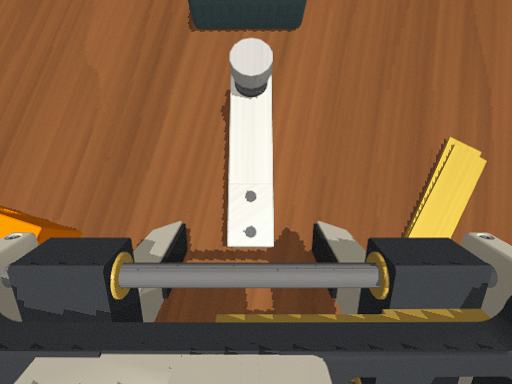

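View pics/s10.png

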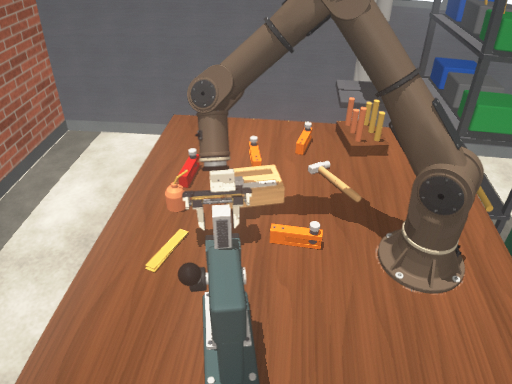

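Call:
send_rows(
  rows=[
    [[5, 0, 1, 0, 0, 0, 80], [14, 0.5, 1, 0, 0, 0, 75], [25, 1, 1.4, 0, 0, 0, 70], [36, 1, 1.4, 0, 0, 0, 65], [46, 1, 1.4, 0, 0, 0, 65], [54, 1, 1.4, 0, 0, 0, 65], [58, 1, 1.4, 0, 0, 0, 60], [58, 1, 1.4, 0, 0, 0, 60]],
  ],
)

```text
clock: 18.5
position: [0.5762, 0.0298, 0.0152]
ee_rot: [0.242, 1.584, 0.583]
force: [-0.5, -0.4, -1.0]
width: 0.603
```

Run:
```python
from h import *
M=rotdown(12.6,30); T=np.array([.5755,.0291,.0135])
plan(T,M); st=arm.observe(); print(st['force'],st['width'])
p,d=optics.get_image('wrist');cv2.imwrite('pics/w11.png',p[:,:,::-1])
```

```text
shift [ 1.2 -1.3 -0.8] turn [ 0.04 -0.1  -0.03] dist 2.0 clock 18.5
[-0.51721351 -0.36619918 -0.96783045] 0.602906733091525
```

View pics/w11.png

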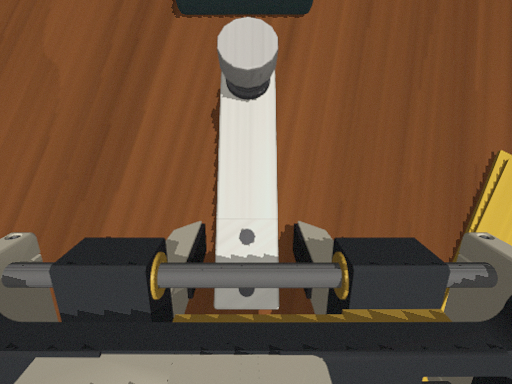

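Call:
send_rows(
  rows=[
    [[1, -1, -1, 0, 0, 0, 60], [1, -1, -1, 0, 0, 0, 50], [1, -1, -1, 0, 0, 0, 42], [1, -1, -1, 0, 0, 0, 38], [1, -1, -1, 0, 0, 0, 34], [1, -1, -1, 0, 0, 0, 30], [1, -1, -1, 0, 0, 0, 20], [1, -1, -1, 0, 0, 0, 0]],
  ],
  grip_force=10,
)

```text
clock: 19.35
position: [0.5756, 0.0287, 0.0145]
ee_rot: [0.241, 1.583, 0.582]
force: [-1.4, -1.2, 3.4]
width: 0.345
```

Call:
send_rows(
  rows=[
    [[0, 0, 0, 0, 0, 0, 0], [0, 0, 0, 0, 0, 0, 0], [0, 0, 0, 0, 0, 0, 0], [0, 0, 0, 0, 0, 0, 0], [0, 0, 0, 0, 0, 0, 0], [0, 0, 0, 0, 0, 0, 0], [0, 0, 0, 0, 0, 0, 0], [0, 0, 0, 0, 0, 0, 0]],
  ],
  grip_force=60,
)

```text
clock: 20.15
position: [0.5756, 0.0287, 0.0144]
ee_rot: [0.242, 1.583, 0.582]
force: [-1.4, -3.5, 5.9]
width: 0.343
```

Run:
```python
from h import *
st=arm.observe();print(st['width']*92,st['force'],st['ft_torque'],st['position'],st['joints'].round(2))
M=R.from_rotvec(st['ee_rot']).as_matrix()
print((M.T@np.array([0,0,1])).round(3), 'back 12 up:',M.round(3))
```

```text
31.598769459638415 [-1.38013367 -3.47804844  5.91343927] [-0.5300353   0.49380109  0.31752974] [0.5755677  0.02867786 0.0144473 ] [ 0.5   0.82 -0.52  1.73 -0.17  0.85  0.43]
[-0.866  0.5   -0.001] back 12 up: [[-0.11  -0.189  0.976]
 [ 0.488  0.845  0.219]
 [-0.866  0.5   -0.001]]
```

Call:
send_rows(
  rows=[
    [[-0.5, 0.3, 0, 0, 0, 0, 0], [-1.5, 0.9, 0, 0, 0, 0, 0], [-3, 1.7, 0, 0, 0, 0, 0], [-5, 2.9, 0, 0, 0, 0, 0], [-7, 4, 0, 0, 0, 0, 0], [-8.7, 5, 0, 0, 0, 0, 0], [-8.7, 5, 0, 0, 0, 0, 0], [-8.7, 5, 0, 0, 0, 0, 0]],
  ],
)

```text
clock: 20.95
position: [0.5758, 0.0288, 0.0245]
ee_rot: [0.241, 1.583, 0.582]
force: [-1.2, -0.2, -5.3]
width: 0.347
```

Run:
```python
from h import *
for i in range(2):
    st=arm.observe();p,d=optics.get_image('wrist');print(st['width']*92,st['force'],st['ft_torque'],st['position'])
cv2.imwrite('pics/w12.png',p[:,:,::-1]);np.savez('w12.npz',p=p,d=d,pos=st['position'],rot=st['ee_rot'])
C=cloud('wrist',d,st); Z=C[...,2]
M=R.from_rotvec(st['ee_rot']).as_matrix();u=np.array([-.2198,.9755])
s=(C[...,:2]-st['position'][:2])@u; l=(C[...,:2]-st['position'][:2])@np.array([.9755,.2198])
m=(abs(l)<.012)&(Z>.035)&(s>-.02)&(s<.06)&(Z<.075)
c=np.polyfit(s[m],Z[m],1);print('slope deg',np.degrees(np.arctan(c[0])),c,m.sum())
h=(abs(l)<.02)&(Z>.08)&(s>.05)&(s<.13); t=h&(Z>np.percentile(Z[h],60)-.006); print('head',C[t].mean(0),h.sum())
```

```text
31.956865280051353 [-1.22317004 -0.23486628 -5.34794267] [-1.3357483  -0.40612604 -0.0217266 ] [0.57576326 0.0287777  0.02447882]
31.546418761571886 [-0.26573182 -0.52017357 -6.16323061] [-1.28943265 -0.42353117 -0.00778794] [0.57571573 0.02872679 0.02440877]
slope deg -0.22561521009261168 [-0.00393775  0.06074252] 6264
head [0.55632704 0.11323291 0.08989804] 3257
```

View pics/w12.png

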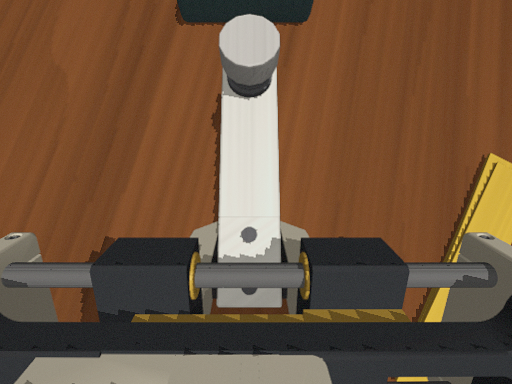

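Call:
send_rows(
  rows=[
    [[-2, 1.2, 0, 0, 0, 0, 0], [-7, 4, 0, 0, 0, 0, 0], [-14, 8.1, 0, 0, 0, 0, 0], [-23, 13.3, 0, 0, 0, 0, 0], [-32, 18.5, 0, 0, 0, 0, 0], [-40, 23.1, 0, 0, 0, 0, 0], [-45, 26, 0, 0, 0, 0, 0], [-46, 26.6, 0, 0, 0, 0, 0]],
  ],
)

```text
clock: 21.85
position: [0.5762, 0.0288, 0.0786]
ee_rot: [0.241, 1.582, 0.582]
force: [-0.2, -0.1, -5.2]
width: 0.348
```

Run:
```python
from h import *
st=arm.observe();p,d=optics.get_image('wrist');print(st['width']*92,st['force'],st['position'])
cv2.imwrite('pics/w13.png',p[:,:,::-1])
M=rotdown(12.7,30); P0=np.array([.5757,.0287,.0774])
plan(P0+[-.043,.1767,0],M);plan(P0+np.array([-.043,.1767,0])*.5,M)
```

```text
32.01975191890348 [-0.21031016 -0.06308187 -5.24146529] [0.57619889 0.02882644 0.07857594]
shift [ 91.5 157.1  -3.6] turn [-0.03  0.05  0.03] dist 181.9 clock 21.9
shift [46.1 78.4 -1.9] turn [-0.03  0.05  0.03] dist 90.9 clock 21.9
```

View pics/w13.png

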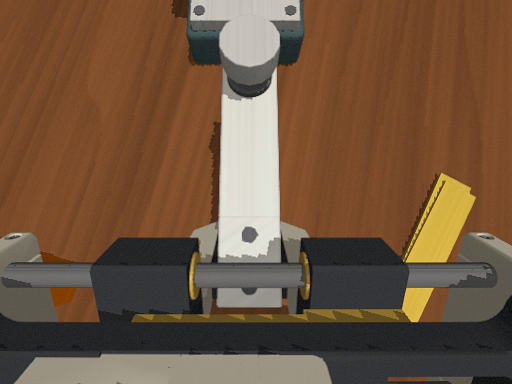

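Call:
send_rows(
  rows=[
    [[2, 3.4, 0, 0, 0, 0, 0], [7, 11.9, -0.2, 0, 0, 0, 0], [14, 23.8, -0.5, 0, 0, 0, 0], [22, 37.4, -0.9, 0, 0, 0, 0], [31, 52.7, -1.3, 0, 0, 0, 0], [39, 66.3, -1.6, 0, 0, 0, 0], [44.5, 75.6, -1.9, 0, 0, 0, 0], [46, 78.4, -1.9, 0, 0, 0, 0]],
  ],
)

```text
clock: 22.7
position: [0.5531, 0.1193, 0.0772]
ee_rot: [0.24, 1.583, 0.585]
force: [0.1, -0.2, -5.5]
width: 0.345
```

Call:
send_rows(
  rows=[
    [[0, 0, 0, 0, 0, 0, 0], [0, 0, 0, 0, 0, 0, 0], [0, 0, 0, 0, 0, 0, 0], [0, 0, 0, 0, 0, 0, 0], [0, 0, 0, 0, 0, 0, 0], [0, 0, 0, 0, 0, 0, 0], [0, 0, 0, 0, 0, 0, 0], [0, 0, 0, 0, 0, 0, 0]],
  ],
)

```text
clock: 23.5
position: [0.554, 0.1171, 0.0769]
ee_rot: [0.242, 1.583, 0.582]
force: [0.0, 0.7, -6.1]
width: 0.345
```

Run:
```python
from h import *
st=arm.observe();p,d=optics.get_image('wrist');print(st['width']*92,st['force'],st['position'])
cv2.imwrite('pics/w14.png',p[:,:,::-1]);np.savez('w14.npz',p=p,d=d,pos=st['position'],rot=st['ee_rot'])
p,d=optics.get_image('side');cv2.imwrite('pics/s14.png',p[:,:,::-1])
M=rotdown(12.7,30); P0=np.array([.5757,.0287,.0774])
plan(P0+[-.043,.1767,0],M)
C=cloud('wrist',np.load('w14.npz')['d'],st);Z=C[...,2]
print(np.round(Z[0:90:6,150:350:12]*1000).astype(int))
```

```text
31.7221117588718 [ 0.01160734  0.7068911  -6.11810871] [0.55398806 0.1171045  0.07692431]
shift [45.  78.9 -1.4] turn [-0.05  0.01  0.  ] dist 90.8 clock 23.6
[[  1   1   1   0  56  55  55  56  56  55  56  54  56   1   1   1   1]
 [  0   0   1   0  55  56  56  55  56  55  56  55  56   0   0   1   1]
 [  1   0   2   0  56  57  55  55  55  56  56  55  56 255   1   1   1]
 [  0   1   2   1  55  56  56 143 144 142  55  57  56   1   0   1   1]
 [  0   0   1   1  55  55  55 143 143 142 143  56  55   0   1   1   0]
 [  1   1   1   0  55  56 143 143 144 143 143  56  56  38   1   0   1]
 [  0   1   0   1  55  56 143 142 142 143 143  56  54  40   1   0   0]
 [  0   0   0   1  56  55 142 143 143 142 143  56  56  42   1   1   0]
 [255   1   1   0  55  55 143 142 143 143 143  56  55  42  -1   1   0]
 [  0   1   0  -1  55  56 140 143 142 143 142  55  55  43   1   1   0]
 [  0   1   2   2  57  57 135 144 143 143 142  56  56  43   1   0   1]
 [ -1   0   1   1  56  55 128 141 144 142 137  56  54  43   1   0   1]
 [  2   1   1  37  56  55  54 136 139 138 132  54  56  42   1   1   0]
 [  0   0   1  39  55 255  55 131 134 132 117  56  56  56   0   0  -1]
 [  0   0  -1  40  55  56 112 118 128 122 115  55  56  55   1   1   1]]
```

View pics/w14.png

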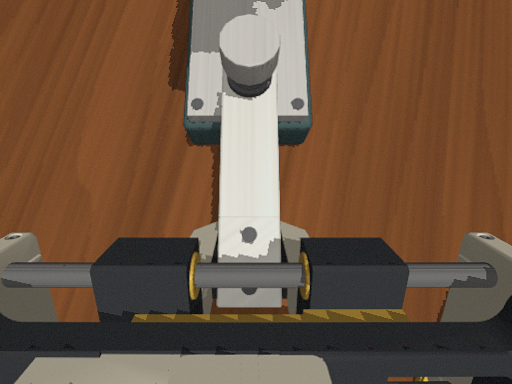

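View pics/s14.png

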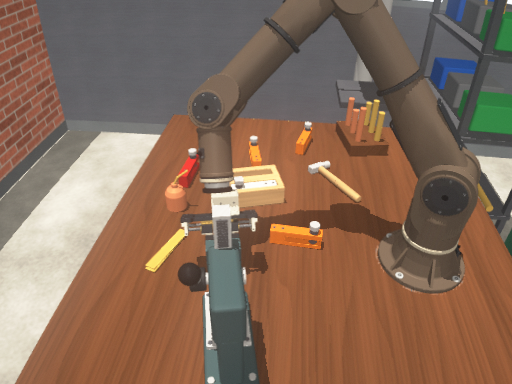

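Run:
```python
from meas import *
p,d,st=load('w14.npz'); C=cloud('wrist',d,st); Z=C[...,2]
u=np.array([np.cos(np.radians(102.7)),np.sin(np.radians(102.7))]); n=np.array([u[1],-u[0]])
O=np.array([.5132,.2918])
hsv=cv2.cvtColor(p,cv2.COLOR_RGB2HSV); b=(Z>.05)&(Z<.06)&(hsv[...,1]<45)
L=[];Rr=[]
for r in range(20,118,3):
    c=np.where(b[r,170:330])[0]+170
    L.append((atz('wrist',(c.min()-.5,r),.055,st)[:2]-O)@np.c_[u,n]*1000); Rr.append((atz('wrist',(c.max()+.5,r),.055,st)[:2]-O)@np.c_[u,n]*1000)
L=np.array(L);Rr=np.array(Rr)
for a in (L,Rr): print(np.median(a[:,1]),np.polyfit(a[:,0],a[:,1],1))
F=[]
for c in list(range(196,214,3))+list(range(284,304,3)):
    r=np.where(b[80:150,c])[0]+80; F.append((atz('wrist',(c,r.max()+.5),.055,st)[:2]-O)@u*1000)
print('front',np.round(F,1),np.median(F))
h=(Z>.139)&(Z<.148); h[:, :200]=0; h[:,300:]=0
l,k=ndimage.label(h); h=l==1+np.argmax(ndimage.sum(h,l,range(1,k+1)))
q=(C[h][:,:2]-O)@np.c_[u,n]*1000; print('head u,n',q.mean(0),q.min(0),q.max(0),Z[h].mean())
uu=(Z>.108)&(Z<.118); uu[:,:200]=0;uu[:,300:]=0
Lu=[];Ru=[]
for r in range(100,200,4):
    c=np.where(uu[r,200:300])[0]+200
    Lu.append((atz('wrist',(c.min()-.5,r),.113,st)[:2]-O)@np.c_[u,n]*1000);Ru.append((atz('wrist',(c.max()+.5,r),.113,st)[:2]-O)@np.c_[u,n]*1000)
for a in (np.array(Lu),np.array(Ru)): print('unit edge',np.median(a[:,1]),np.polyfit(a[:,0],a[:,1],1))
```

```text
-48.254011939084926 [-2.47918858e-03 -4.83539878e+01]
47.61853893410546 [-3.36370221e-03  4.74381902e+01]
front [-86.1 -86.1 -86.1 -86.1 -86.1 -86.1 -86.2 -86.2 -86.2 -87.  -86.2 -86.2
 -86.2] -86.15259233139592
head u,n [-92.16220456   1.07806205] [-106.12483303  -13.53864072] [-74.97415023  15.73853292] 0.14268107783798795
unit edge -14.742048051319367 [ 1.64274330e-03 -1.45525484e+01]
unit edge 16.910804288319618 [1.67548734e-03 1.71302208e+01]
```

Call:
send_rows(
  rows=[
    [[2, 3.5, 0, 0, 0, 0, 0], [7, 12.1, -0.2, 0, 0, 0, 0], [14, 24.2, -0.4, -0.1, 0, 0, 0], [22, 38.1, -0.6, -0.1, 0.1, 0, 0], [30, 52, -0.8, -0.2, 0.1, 0, 0], [37.5, 65, -1, -0.2, 0.1, 0, 0], [43, 74.5, -1.1, -0.2, 0.1, 0, 0], [45, 77.9, -1.1, -0.2, 0.1, 0, 0]],
  ],
)

```text
clock: 24.4
position: [0.5323, 0.2067, 0.0772]
ee_rot: [0.237, 1.584, 0.587]
force: [0.0, 0.1, -3.9]
width: 0.347
```

Call:
send_rows(
  rows=[
    [[0, 0, 0, 0, 0, 0, 0], [0, 0, 0, 0, 0, 0, 0], [0, 0, 0, 0, 0, 0, 0], [0, 0, 0, 0, 0, 0, 0], [0, 0, 0, 0, 0, 0, 0], [0, 0, 0, 0, 0, 0, 0], [0, 0, 0, 0, 0, 0, 0], [0, 0, 0, 0, 0, 0, 0]],
  ],
)

```text
clock: 25.2
position: [0.5332, 0.2046, 0.0769]
ee_rot: [0.238, 1.583, 0.585]
force: [0.5, 0.7, -4.6]
width: 0.343
```

Run:
```python
from h import *
st=arm.observe();p,d=optics.get_image('wrist');print(st['width']*92,st['force'],st['position'])
cv2.imwrite('pics/w15.png',p[:,:,::-1]);np.savez('w15.npz',p=p,d=d,pos=st['position'],rot=st['ee_rot'])
p,d=optics.get_image('side');cv2.imwrite('pics/s15.png',cv2.resize(p[130:,130:300,::-1],None,fx=2.3,fy=2.3))
M=rotdown(12.7,30)
u=np.array([np.cos(np.radians(102.7)),np.sin(np.radians(102.7))]); n=np.array([u[1],-u[0]])
print('TCP rel ram u,n (mm):',(st['position'][:2]-[.5132,.2918])@np.c_[u,n]*1000, 'was', (np.array([.55399,.1171])-[.5132,.2918])@np.c_[u,n]*1000)
```

```text
31.589797090751183 [ 0.50539426  0.68421729 -4.63636626] [0.53320249 0.20463235 0.07689687]
TCP rel ram u,n (mm): [-89.4325264    0.34964423] was [-179.3934115     1.38492215]
```

View pics/w15.png

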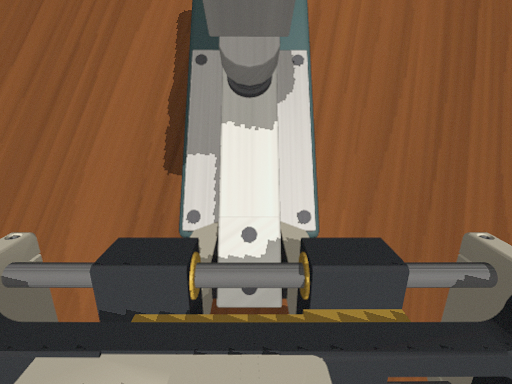

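View pics/s15.png

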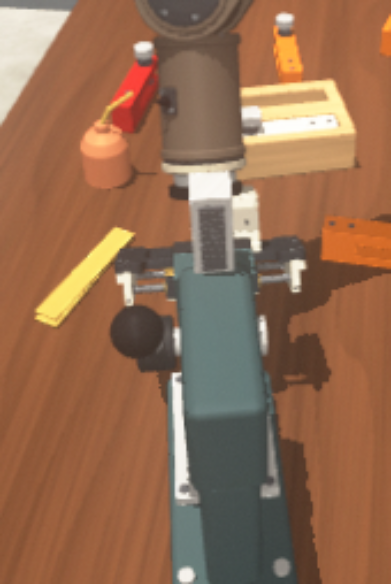

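Run:
```python
from meas import *
p,d,st=load('w15.npz'); C=cloud('wrist',d,st); Z=C[...,2]
u=np.array([np.cos(np.radians(102.7)),np.sin(np.radians(102.7))]); n=np.array([u[1],-u[0]]);O=np.array([.5132,.2918]);B=np.c_[u,n]
hsv=cv2.cvtColor(p,cv2.COLOR_RGB2HSV); b=(Z>.05)&(Z<.06)&(hsv[...,1]<45)
L=[];Rr=[]
for r in range(60,225,4):
    c=np.where(b[r,170:330])[0]+170
    L.append((atz('wrist',(c.min()-.5,r),.055,st)[:2]-O)@B*1000); Rr.append((atz('wrist',(c.max()+.5,r),.055,st)[:2]-O)@B*1000)
for a in (np.array(L),np.array(Rr)): print(np.median(a[:,1]),np.polyfit(a[:,0],a[:,1],1))
for cols in (range(196,214,4),range(286,304,4)):
  print('front/back',[[np.round((atz('wrist',(c,np.where(b[:250,c])[0].max()+.5),.055,st)[:2]-O)@u*1000,1),np.round((atz('wrist',(c,np.where(b[:250,c])[0].min()-.5),.055,st)[:2]-O)@u*1000,1)] for c in cols])
uu=(Z>.108)&(Z<.118); Lu=[];Ru=[]
for r in range(125,210,4):
    c=np.where(uu[r,200:300])[0]+200
    Lu.append((atz('wrist',(c.min()-.5,r),.113,st)[:2]-O)@B*1000);Ru.append((atz('wrist',(c.max()+.5,r),.113,st)[:2]-O)@B*1000)
for a in (np.array(Lu),np.array(Ru)): print('unit edge',np.median(a[:,1]),np.polyfit(a[:,0],a[:,1],1))
print(np.round(Z[0:90:4,215:285:5]*1000).astype(int))
h=(Z>.139)&(Z<.148);h[:,:200]=0;h[:,300:]=0
q=(C[h][:,:2]-O)@B*1000; print('head visible',h.sum(),q.min(0),q.max(0))
r=(Z>.154)&(Z<.17)&(C[...,1]>.2);q=(C[r][:,:2]-O)@B*1000
if r.sum(): print('ram low pts',r.sum(),q.min(0),q.max(0))
cv2.imwrite('pics/w15c.png',cv2.resize(p[0:130,180:320,::-1],None,fx=4.5,fy=4.5,interpolation=cv2.INTER_CUBIC))
```

```text
-48.2951292461211 [ 1.05839303e-03 -4.82706016e+01]
47.68565898367171 [9.67347882e-04 4.76644220e+01]
front/back [[np.float64(-83.1), np.float64(65.7)], [np.float64(-82.4), np.float64(65.7)], [np.float64(-80.9), np.float64(65.7)], [np.float64(-80.2), np.float64(65.7)], [np.float64(-78.8), np.float64(65.7)]]
front/back [[np.float64(-78.6), np.float64(64.9)], [np.float64(-79.3), np.float64(65.0)], [np.float64(-80.8), np.float64(65.0)], [np.float64(-81.5), np.float64(65.0)], [np.float64(-82.9), np.float64(65.0)]]
unit edge -16.042543892525913 [-2.50900524e-03 -1.61562320e+01]
unit edge 15.679591648464182 [-6.98908371e-04  1.56366526e+01]
[[178 178 178 177 178 177 178 178 178 178 178 177 177 178]
 [176 177 176 176 176 176 176 176 177 176 175 176 176 177]
 [174 173 174 175 175 174 175 175 175 176 175 174 175 174]
 [173 173 172 173 173 173 172 173 172 172 173 172 173 172]
 [170 172 172 170 171 172 171 171 171 171 171 171 171 171]
 [170 170 170 168 169 168 169 169 169 169 168 169 169 169]
 [166 167 167 168 167 167 167 168 167 168 167 168 167 167]
 [166 165 166 165 165 166 166 165 166 165 16
[... 349 characters left out ...]
43 143 144 255  56]
 [ 56  55 143 143 143 143 144 143 142 143 144 143 142  55]
 [ 55  56 140 142 142 143 143 142 143 143 142 142 139  55]
 [ 56  56 137 141 142 143 143 142 143 142 141 139 135  56]
 [ 55  56 133 137 139 140 141 142 141 141 139 136 130  56]
 [ 55  55 113 134 136 138 139 139 138 138 135 131 112  55]
 [ 56  55 112 131 133 135 135 137 136 135 132 130 113  56]
 [ 55  57 112 117 255 132 132 132 132 130 128 116 113  55]
 [ 56  56 113 116 115 121 128 129 128 120 118 114 113  56]
 [ 56  56 113 113 117 117 119 118 118 117 117 113 112  56]]
head visible 1970 [-122.18824456  -18.36996619] [ 1.52436266 18.53186112]
ram low pts 6957 [-112.00057987  -16.6093271 ] [-13.39365079  86.58035506]
```

View pics/w15c.png

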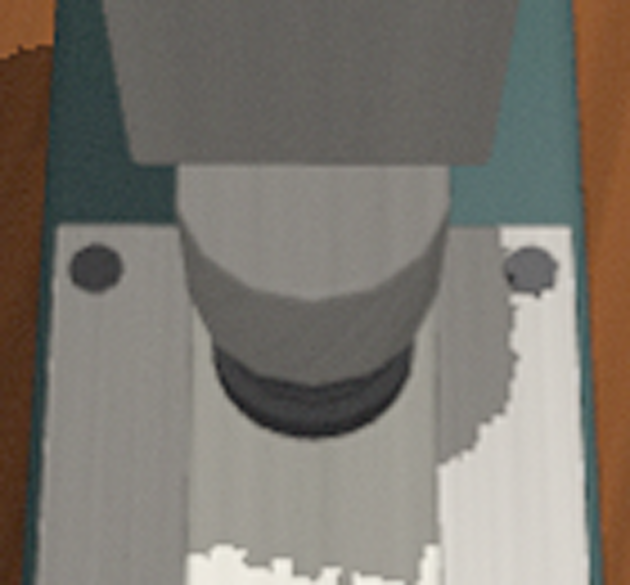

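Run:
```python
from meas import *
p,d,st=load('w15.npz')
u=np.array([np.cos(np.radians(102.7)),np.sin(np.radians(102.7))]); n=np.array([u[1],-u[0]]);O=np.array([.5132,.2918]);B=np.c_[u,n]
f=lambda px,z:(atz('wrist',px,z,st)[:2]-O)@B*1000
print('ram front u (want c-16)',f((248,35.8),.160),'L',f((180+135/4.5-.5,35.5),.160),'R',f((180+488/4.5-.5,35.5),.160))
print('head front u (want c-15)',f((180+312/4.5-.5,300/4.5-.5),.1427),'L',f((180+177/4.5-.5,43),.1427),'R',f((180+449/4.5-.5,43),.1427))
```

```text
ram front u (want c-16) [-13.85170568  -0.82325855] L [-13.74058721 -16.36266727] R [-13.65627164  15.29717875]
head front u (want c-15) [-15.01504661  -0.50415975] L [ -2.53929233 -14.74932188] R [-2.46261884 13.87541431]
```

Run:
```python
from meas import *
p,d,st=load('w15.npz'); C=cloud('wrist',d,st)
u=np.array([np.cos(np.radians(102.7)),np.sin(np.radians(102.7))]); n=np.array([u[1],-u[0]]);O=np.array([.5132,.2918]);B=np.c_[u,n]
U=(C[...,:2]-O)@B*1000
for r in (4,12,20,28,34): print(r,np.median(U[r,220:280,0]),np.median(C[r,220:280,2]),np.std(U[r,220:280,0]))
for r in (64,68,72,76,80): print(r,np.median(U[r,246:253,0]),np.median(C[r,246:253,2]))
```

```text
4 -15.040210400487371 0.17592000844860387 0.5125545822307019
12 -15.13153054580733 0.17272896096785567 10.645377167605563
20 -15.257665157270349 0.16932775096605962 0.5557557090784334
28 -15.141929606399726 0.16539678770622887 0.5140414998677678
34 -15.29876387801868 0.1625884239119158 0.49834617905680934
64 -13.999399031870894 0.1428750326408047
68 -15.069369010718482 0.14145819486413674
72 -14.966001795859333 0.13832698488455042
76 -15.889862983320802 0.13655099054960174
80 -15.32938030541283 0.1324904267249071
```

Call:
send_rows(
  rows=[
    [[0.8, 0.3, 0, 0, 0, 0, 0], [1.7, -0.2, 0, 0, 0, 0, 0], [2.6, -0.7, 0, 0, 0, 0, 0], [3.5, -1.2, 0, 0, 0, 0, 0], [4.3, -1.7, 0, 0, 0, 0, 0], [5, -2.1, 0, 0, 0, 0, 0], [5.5, -2.4, 0, 0, 0, 0, 0], [5.5, -2.4, 0, 0, 0, 0, 0]],
  ],
)

```text
clock: 26.1
position: [0.533, 0.2053, 0.0708]
ee_rot: [0.238, 1.584, 0.585]
force: [-0.6, -0.2, -4.6]
width: 0.348
```

Call:
send_rows(
  rows=[
    [[0.2, -0.1, 0, 0, 0, 0, 0], [0.4, -0.2, 0, 0, 0, 0, 0], [0.6, -0.3, 0, 0, 0, 0, 0], [0.8, -0.4, 0, 0, 0, 0, 0], [1, -0.6, 0, 0, 0, 0, 0], [1.2, -0.7, 0, 0, 0, 0, 0], [1.2, -0.7, 0, 0, 0, 0, 0], [1.2, -0.7, 0, 0, 0, 0, 0]],
  ],
)

```text
clock: 26.9
position: [0.5331, 0.2053, 0.0696]
ee_rot: [0.238, 1.583, 0.585]
force: [-0.4, -0.1, -3.6]
width: 0.343
```

Call:
send_rows(
  rows=[
    [[0.2, -0.1, 0, 0, 0, 0, 0], [0.3, -0.2, 0, 0, 0, 0, 0], [0.5, -0.3, 0, 0, 0, 0, 0], [0.6, -0.35, 0, 0, 0, 0, 0], [0.7, -0.4, 0, 0, 0, 0, 0], [0.8, -0.45, 0, 0, 0, 0, 0], [0.8, -0.45, 0, 0, 0, 0, 0], [0.8, -0.45, 0, 0, 0, 0, 0]],
  ],
)

```text
clock: 27.7
position: [0.5331, 0.2053, 0.0694]
ee_rot: [0.238, 1.583, 0.585]
force: [-2.9, -5.2, 8.1]
width: 0.344
```

Run:
```python
from h import *
for i in range(2):
    st=arm.observe();p,d=optics.get_image('wrist');print(st['width']*92,st['force'],st['ft_torque'],st['position'])
cv2.imwrite('pics/w16.png',p[:,:,::-1]);np.savez('w16.npz',p=p,d=d,pos=st['position'],rot=st['ee_rot'])
C=cloud('wrist',d,st)
u=np.array([np.cos(np.radians(102.7)),np.sin(np.radians(102.7))]); n=np.array([u[1],-u[0]]);O=np.array([.5132,.2918]);B=np.c_[u,n]
U=(C[...,:2]-O)@B*1000;Z=C[...,2]
print('ram front',np.median(U[5:30,220:280,0]))
m=(Z>.124)&(Z<.132)&(abs(U[...,1])<3)&(U[...,0]<-8)&(U[...,0]>-25);print('head front',np.median(U[m][:,0]),m.sum())
t=(Z>.133)&(Z<.138)&(abs(U[...,1])<20)&(abs(U[...,0])<25); print('head',t.sum(),Z[t].mean(),U[t].min(0),U[t].max(0))
m=(abs(U[...,1]+.3)<12)&(Z>.09)&(Z<.115)&(U[...,0]>-110)&(U[...,0]<-25)
print('top slope deg',np.degrees(np.arctan(np.polyfit(U[m][:,0],Z[m]*1000,1)[0])),Z[m].mean(),m.sum())
```

```text
31.642072948324497 [-2.90884551 -5.15821279  8.10627356] [-0.72047245  0.54051332  0.48103279] [0.53310458 0.20526931 0.06940713]
31.78866292615823 [-3.00873835 -6.08337649  8.99571042] [-0.65951482  0.61130259  0.43231645] [0.53310784 0.20529218 0.06943569]
ram front -14.837937016574745
head front -14.462579316661483 120
head 2444 0.13547779226271056 [-15.51950374 -14.96764503] [10.1998342  14.33937946]
top slope deg -0.11793348530680134 0.10578518508049858 6554
```

View pics/w16.png

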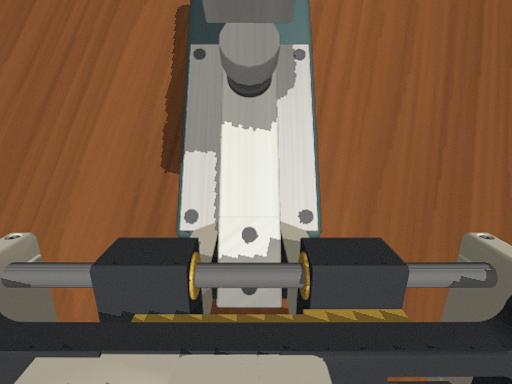

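Call:
send_rows(
  rows=[
    [[-0.3, 0.2, 0, 0, 0, 0, 0], [-0.4, 0.25, 0, 0, 0, 0, 0], [-0.4, 0.25, 0, 0, 0, 0, 36], [-0.4, 0.25, 0, 0, 0, 0, 38], [-0.4, 0.25, 0, 0, 0, 0, 42], [-0.4, 0.25, 0, 0, 0, 0, 50], [-0.4, 0.25, 0, 0, 0, 0, 60], [-0.4, 0.25, 0, 0, 0, 0, 70]],
  ],
  grip_force=20,
)

```text
clock: 28.6
position: [0.5331, 0.2054, 0.0691]
ee_rot: [0.238, 1.583, 0.585]
force: [-0.2, 0.6, -0.8]
width: 0.625
```

```bash
cat > fin.py <<'E'
import sys
from h import *
st=arm.observe();p,d=optics.get_image('wrist');print(st['clock'],st['width']*92,st['force'],st['position'])
cv2.imwrite(f'pics/{sys.argv[1]}.png',p[:,:,::-1])
C=cloud('wrist',d,st)
u=np.array([np.cos(np.radians(102.7)),np.sin(np.radians(102.7))]); n=np.array([u[1],-u[0]]);O=np.array([.5132,.2918]);B=np.c_[u,n]
U=(C[...,:2]-O)@B*1000;Z=C[...,2]
m=(Z>.165)&(Z<.185)&(abs(U[...,1])<12)&(U[...,0]>-30);print('ram front',np.median(U[m][:,0]) if m.any() else None)
m=(Z>.124)&(Z<.132)&(abs(U[...,1])<3)&(U[...,0]<-8)&(U[...,0]>-25);print('head front',np.median(U[m][:,0]),m.sum())
t=(Z>.133)&(Z<.139)&(abs(U[...,1])<20)&(abs(U[...,0])<25); print('head',t.sum(),Z[t].mean(),U[t].min(0),U[t].max(0))
m=(abs(U[...,1]+.3)<12)&(Z>.09)&(Z<.115)&(U[...,0]>-110)&(U[...,0]<-25)
print('top slope deg',np.degrees(np.arctan(np.polyfit(U[m][:,0],Z[m]*1000,1)[0])),Z[m].mean(),m.sum())
uu=(Z>.1)&(Z<.111)&(abs(U[...,1])<25)&(U[...,0]>-110)&(U[...,0]<-25)
q=U[uu]; L=[];Rr=[]
for a in range(-105,-28,4):
    s=q[(q[:,0]>=a)&(q[:,0]<a+4)]
    if len(s)>20: L.append((a,s[:,1].min()));Rr.append((a,s[:,1].max()))
for e in (L,Rr): e=np.array(e);print('edge',np.median(e[:,1]),np.degrees(np.polyfit(e[:,0],e[:,1],1)[0]))
E
python3 fin.py w17
```

```text
28.6 57.48590603527029 [-0.20161168  0.56480635 -0.80132663] [0.53305298 0.20540911 0.06909385]
ram front -15.142625949286149
head front -14.439134312838128 123
head 2447 0.13547368275495553 [-15.42201743 -14.86799059] [10.40755499 14.32598505]
top slope deg -0.10428912107291419 0.10578644764437457 6556
edge -15.88544659529654 -0.16264533204158851
edge 15.698475600852323 -0.17609777554517553
```

View pics/w17.png

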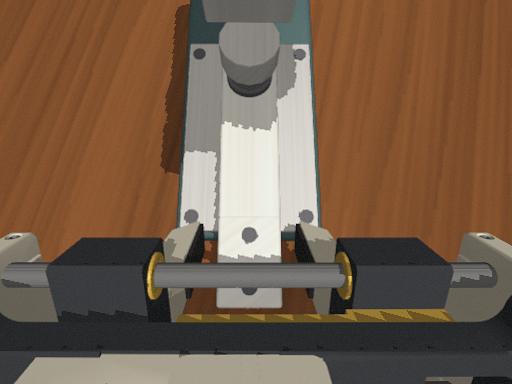

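Call:
send_rows(
  rows=[
    [[-3, 0, 0, 0, 0, 0, 75], [-10, 0, 0, 0, 0, 0, 85], [-22, 0, 0, 0, 0, 0, 95], [-38, 0, 0, 0, 0, 0, 100], [-58, 0, 0, 0, 0, 0, 100], [-80, 0, 0, 0, 0, 0, 100], [-96, 0, 0, 0, 0, 0, 100], [-100, 0, 0, 0, 0, 0, 100]],
  ],
)

```text
clock: 29.45
position: [0.5458, 0.1552, 0.1578]
ee_rot: [0.238, 1.58, 0.583]
force: [0.0, -0.1, -0.9]
width: 0.997
```

Call:
send_rows(
  rows=[
    [[-8, 0, 0, 0, 0, 0, 100], [-20, 0, 0, 0, 0, 0, 100], [-32, 0, 0, 0, 0, 0, 100], [-42, 0, 0, 0, 0, 0, 100], [-48, 0, 0, 0, 0, 0, 100], [-50, 0, 0, 0, 0, 0, 100], [-50, 0, 0, 0, 0, 0, 100], [-50, 0, 0, 0, 0, 0, 100]],
  ],
)

```text
clock: 30.25
position: [0.5495, 0.1324, 0.1987]
ee_rot: [0.238, 1.584, 0.585]
force: [0.0, -1.3, -0.2]
width: 0.999
```

```bash
python3 fin.py w18
python3 - <<'E'
from h import *
for n in ['top','side']:
    p,d=optics.get_image(n); cv2.imwrite(f"pics/{n}18.png",p[:,:,::-1])
E
```

```text
30.25 91.91376362795744 [ 0.02445866 -1.25863336 -0.22499318] [0.54948209 0.13241654 0.19871766]
ram front -15.587604600781072
head front -14.118658454537668 23
head 424 0.13534569209420266 [-15.461244   -13.79784158] [ 3.00767916 14.05555511]
top slope deg -0.04977689522827729 0.10577864065011335 1758
edge -15.333482695227914 -0.8493887662171115
edge 15.73868523522561 -0.6211380904254208
```

View pics/w18.png

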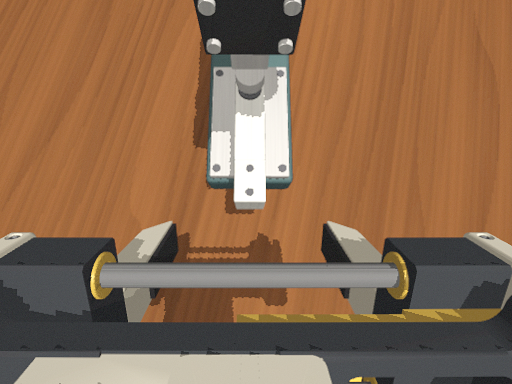

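View pics/side18.png

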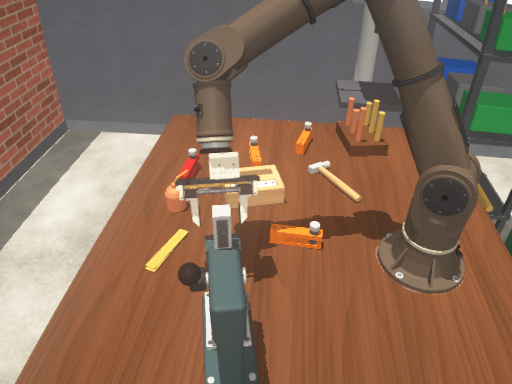

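View pics/top18.png

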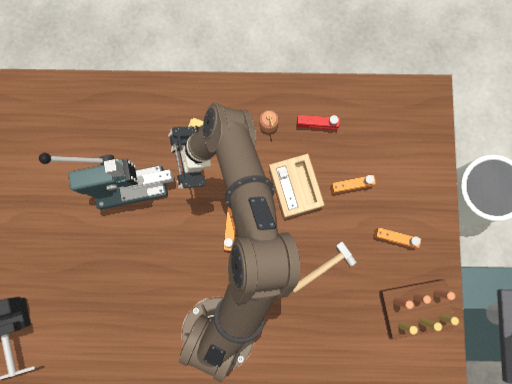

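```bash
python3 -c "
from cell import arm
print(arm.sign_off(),arm.observe()['clock'])"
```

```text
the job is handed in; nothing more can be done
the job is handed in; nothing more can be done
```

The round-headed punch unit is standing on the press bed, head under the ram and back block out at the open front. The job is handed in, at about 30 s of the 69 s allowed.

**What I did:** I gripped the round head with the jaws along the unit and lifted it straight up out of its pocket. I turned it to the press's heading and stood it on the bench in front of the press, touching down with about 9 N. I then let go and took it by the back block with the hand tilted 30° away from the ram. I slid it onto the bed, lowered it to contact (about 9 N), released it and backed the hand out.

**Last checks, after release:**

| Check | Result |
|---|---|
| Unit level | within about 0.1° |
| Head top above bench | 135 mm, as it should be |
| Head against ram, front to back | within about 1 mm (1.5 mm in the last, distant view) |
| Sideways centring | within about 0.5 mm |
| Heading against press | within about 0.3° from close up |

- **Disagreements:** the ram's front face and the bed's edges put the ram's front-to-back position 1 to 2 mm apart, so I set the head between them. The last view suggested a heading error of about 0.7°. I put that down to low resolution at that distance, because the close-up taken after release did not show it.
- **Other things:** the square unit is still in its pocket, and the hammer and oil can look unmoved. In the last top view the arm partly hides the strips, but the side view shows them in place.

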